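Ready the field suction sampler

ROBOT

A 6-joint arm with a two-finger parallel gripper is mounted at the origin on the work surface. World frame = base frame: x ahead of the robot, y to its left, z up, the work surface at z = 0. Lengths are in m, angles in degrees, forces in N, time in s.
With the tool pointing down it reaches from about 0.4 to 0.825 m from the base axis. Payload 7 kg.
Tool frame: the origin (TCP) lies midway between the tips of the shut fingers; the grasp point (between the pads) lies r.hold_point_z behind it (r.hold_point_z is the distance from the TCP to the grasp point, in m); z points along the fingers, x is the direction in which the jaws open and shut, and the axes are right-handed (so a half turn about z gives the same grasp; the last joint's range is limited). The gripper opens to 88 mm and grips with 3 to 60 N. Pads are 19 mm wide; open, the fingers measure 130 mm over their backs; the gripper's body (78 mm by 193 mm) begins 47 mm behind the grasp point.
Start: joints at [-60.728, 20.546, 0.682, 0, -70.136, -16.507], TCP at [0.149, -0.658, 0.227] pointing down, gripper open.
Joint ranges: [-176.03, 176.03], [-82.01, 121.73], [-58.28, 71.71], [-173.87, 95.51], [-174.79, -0.11], [-173.66, 173.66]. Speed limits (degrees/s): [136.94, 136.94, 172.46, 180, 180, 180].

INTERFACE

Orientations are given as [roll, pitch, yaw] about the fixed x, y, z axes, in that order (R = Rz(yaw) Ry(pitch) Rx(roll)).
In Python, from plant import get_state, viewer, close_job, r gives the robot as it stands.
- The arm moves only by the tool apply_moves, never from a script. Its argument "plan" is a list of rows, each a list of 3 entries, a list of its own where there are three numbers: the closure in counts, from 0 (fully open) to 255 (shut), then the shift along the tool's x, y, z in units of 50 mm (1.0 is 50 mm), then the turn about the tool's z in units of 6 degrees (1.0 is 6 degrees). A call has 1 to 12 rows; each row shifts and turns the commanded pose from where the row before left it, along the tool's axes as they then stand; what a row does not reach is not made up. A row lasts 1/8 s, in which the tool goes at most 62.5 mm and 10.7 degrees, less where a joint would pass 70% of its speed; a pose out of reach is approached as far as the arm can. A call is refused whole if a number of a shift passes 1 or a number of a turn 1, either way. A call with a gripper value outside its range is refused whole. The fingers move at their own pace and stop on an object; "squeeze" is the grip in N (left out, the last holds). Time passes only in rows, so rows that do not move let the fingers close. It gives the time, the measured TCP pose, the force and the opening at its end, in the units of the state.
- get_state(): the state, without advancing time (a new reading comes with each control period).
- viewer.capture(name): name is "scene" or "side" or "wrist"; returns a dict with "frame" (480x640x3 uint8, blue, green, red), "K" (3x3 intrinsics, pixels), "D" ([k1, k2, p1, p2, k3] as OpenCV has them; the pictures are not rectified), "R" (3x3) and "t" (3): a world point X has camera coordinates R X + t; the wrist camera has in their place "mount" (4x4, takes a point from camera to tool coordinates, whose origin is the TCP and whose axes are the tool frame's). Camera axes: x right, y down, z forward; pixel columns grow to the right and rows downward; lengths in m; the calibration is good to about 2 mm. A picture is of the moment at which its call begins: read the wrist's pose just before it. There is no depth.
- close_job(): hands the job in, once; it reports no verdict.
The state is a dict: "time_s": time; "joints": joint angles; "qd": joint speeds; "joint_torque": joint torques, N m; "tcp_pos": TCP position; "eef_rot": TCP orientation; "contact_force": force on the tool from outside, world axes, zero at the start; "moment": the same for the moment, N m; "gripper_width": finger opening in m.
Only numpy, scipy, OpenCV 4.12 (cv2) and the standard library are available. Lean on these libraries where they do the work, as an engineer would, in place of code of your own. Each camera call takes 0.05 s, during which the arm holds its last target.

TASK

Get the suction sampler ready for the field trip: pull every battery pack out of the charging dock and stand each one upright in a slot of its own in the unit's battery bay. Set the strainer head fully home in the open coupler while both cam arms are still up, then swing the two cam arms all the way down, both together, not one after the other. Leave the other things on the desk where they are.

Things in the scene. Friction and masses are not known exactly. Their poses are not given: they have to be found in the camera images.
- dock: Fixed charging dock on the left: a flat block 175 (x) x 150 (y) x 36 mm high, with a 30 mm strip along its far edge. Origin: centre of its underside; yaw within 14 degrees. Four wells at x = +-40, y = +-35 mm, floor 6 mm up, 30 mm deep, 1.5 mm clearance; some may be empty. Sprung detent slides in the outer walls hold the packs: pulling straight up with 6 to 15 N frees one within 12 mm.
- pack0: Black battery pack, a block 34 (x) x 46 (y) x 100 mm high, 0.22 to 0.45 kg; origin: centre of its underside, z up. At the start it stands in a dock well, axes along the dock's, sticking out 70 mm, held by the detent in a 3 mm deep groove on its y face, 12 to 24 mm up. It may be absent.
- pack1: Black battery pack, a block 34 (x) x 46 (y) x 100 mm high, 0.22 to 0.45 kg; origin: centre of its underside, z up. At the start it stands in a dock well, axes along the dock's, sticking out 70 mm, held by the detent in a 3 mm deep groove on its y face, 12 to 24 mm up. It may be absent.
- pack2: Black battery pack, a block 34 (x) x 46 (y) x 100 mm high, 0.22 to 0.45 kg; origin: centre of its underside, z up. At the start it stands in a dock well, axes along the dock's, sticking out 70 mm, held by the detent in a 3 mm deep groove on its y face, 12 to 24 mm up. It may be absent.
- pack3: Black battery pack, a block 34 (x) x 46 (y) x 100 mm high, 0.22 to 0.45 kg; origin: centre of its underside, z up. At the start it stands in a dock well, axes along the dock's, sticking out 70 mm, held by the detent in a 3 mm deep groove on its y face, 12 to 24 mm up. It may be absent.
- unit: Fixed suction unit, ahead of the robot: base plate 190 (x) x 300 (y) mm; on its +y half the grey battery bay with four slots, on its -y half a pump block 150 x 120 mm, 52 mm high, with the metal coupler on top. Origin: centre of the underside of the plate; its x points away from the robot, yaw within 14 degrees.
- bay (a point): Centre of the battery bay, at the level of the slot floors (12 mm above the desk); axes as unit. The bay block is 175 (x) x 145 (y) mm with its top 45 mm above this point.
- slot0 (a point): Centre of the floor of one of the four bay slots; axes as unit. The slot is 44 mm (x) x 56 mm (y) wide and 45 mm deep, for one upright pack; the pack's narrow 34 mm side goes along x.
- slot1 (a point): Centre of the floor of one of the four bay slots; axes as unit. The slot is 44 mm (x) x 56 mm (y) wide and 45 mm deep, for one upright pack; the pack's narrow 34 mm side goes along x.
- slot2 (a point): Centre of the floor of one of the four bay slots; axes as unit. The slot is 44 mm (x) x 56 mm (y) wide and 45 mm deep, for one upright pack; the pack's narrow 34 mm side goes along x.
- slot3 (a point): Centre of the floor of one of the four bay slots; axes as unit. The slot is 44 mm (x) x 56 mm (y) wide and 45 mm deep, for one upright pack; the pack's narrow 34 mm side goes along x.
- mouth (a point): Centre of the coupler's open mouth, the upper rim of an upright tube with outer diameter 48, bore 38 mm, 120 mm above the desk; axes as unit. The strainer head is home when its flange lies on this rim, its origin 30 mm below this point.
- cam_far (a joint): Cam arm on the +x side of the coupler, rad: 0 raised (leaning outward, 60 degrees above level), 2.09 fully down (60 below level). A bar 65 mm long, 14 wide, pivoting about the unit's y axis 25 mm out from the coupler's axis, 11 mm below the rim. Starts at 0 to 0.25, stays where left, needs 2 to 5 N pushed 20 mm out. Its cam enters the head's groove only if the head is home.
- cam_near (a joint): The same cam arm mirrored on the -x side of the coupler (pivot at x = -25 mm), rad: 0 raised, 2.09 fully down.
- cam_far_tip (a point): Outer end of the far cam arm (the centre of its 14 mm thick round end).
- cam_near_tip (a point): Outer end of the near cam arm.
- head: Strainer head, round, about 0.25 kg, standing upright on the desk to the robot's right: below, a steel adapter of diameter 34 mm, 30 mm long, with a broad groove round it, its foot smooth; then a steel flange of diameter 52, 30 to 36 mm above the origin; on top a white slotted cap of diameter 40, up to 66 mm. Origin: centre of its underside, z up.
- mug: Bystander: white mug, 80 mm wide and 95 mm high; to be left alone. Origin at its underside.
- mouse: Bystander: black computer mouse, 100 x 60 x 32 mm; to be left alone. Origin at its underside.
- jar: Bystander: glass specimen jar, 60 mm wide and 90 mm high; to be left alone. Origin at its underside.
- jar2: Bystander: glass specimen jar, 52 mm wide and 75 mm high; to be left alone. Origin at its underside.
- tray_card: Bystander: closed card specimen box, 100 x 80 x 30 mm; to be left alone. Origin at its underside.
- books: Bystander: two stacked field guides, 130 x 190 x 26 mm; to be left alone. Origin at its underside.
- shell: Bystander: big snail shell, 60 mm wide and 52 mm high; to be left alone. Origin at its underside.
Mind the look-alikes: they are no part of the job. What is shaped like the pack2 but blue or brown is not meant. What is shaped like the head but blue is not meant.

How it is judged:
By the outcome, as a careful person would: the job done as asked, in the order asked, and still so for the second after the job is handed in, with the robot touching nothing.
Of pack0, pack1, pack2, pack3 only 3 to 4 are there at a start; the rules pass over those that are not, and their reading is None.
At some moment in a run one of head may be knocked a few centimetres aside while the robot is not near it.
It also fails if it takes over 208 s, if anything falls off the work surface, if the arm or the gripper's body presses on something with over 40 N, if the wrist force passes 120 N, or if a joint passes its speed limit or range.

## Working session

There is one attempt and no reset: what is moved stays moved. The work goes in short steps, Python scripts to look and compute and a tool call to move; the robot and the scene stay as the last step left them, time stands still between calls to the robot, and variables do not carry over. Pictures are saved under pics/ and viewed, and the job is handed in when it is done.

Besides the shell and the picture viewer there is one more tool, called after ">>>" by a JSON object that holds its "name" and its "arguments". apply_moves: Moves the arm, as the interface text tells. Its arguments: {"type":"object","properties":{"plan":{"type":"array","items":{"type":"array"}},"squeeze":{"type":"number"}},"required":["plan"]}

```bash
mkdir -p pics; ls
cat > a.py <<'E'
from plant import get_state, viewer, r
import cv2,numpy as np
s=get_state()
print({k:np.round(v,3) if not isinstance(v,str) else v for k,v in s.items()}, r.hold_point_z)
for n in ("scene","side","wrist"):
    c=viewer.capture(n); cv2.imwrite(f"pics/{n}0.png",c["frame"])
    print(n,{k:np.round(v,4).tolist() for k,v in c.items() if k!="frame"})
    np.savez(f"pics/{n}0.npz",**c)
E
python3 a.py
```

```text
pics
{'time_s': np.float64(0.0), 'joints': array([-6.0727e+01,  2.0591e+01,  6.3400e-01, -1.9000e-02, -7.0137e+01,
       -1.6505e+01]), 'qd': array([ 0.003, -0.016,  0.04 ,  0.086, -0.054,  0.003]), 'joint_torque': array([-2.0000e-03, -5.8272e+01,  2.9305e+01,  6.9970e+00,  7.0000e-03,
       -0.0000e+00]), 'tcp_pos': array([ 0.149, -0.658,  0.226]), 'eef_rot': array([-1.79991e+02, -9.50000e-02,  1.02761e+02]), 'contact_force': array([-0.437,  0.237,  1.002]), 'moment': array([-0.02 , -0.008,  0.009]), 'gripper_width': np.float64(0.088)} 0.0188
scene {'K': [[460.5371, 0.0, 320.2635], [0.0, 460.5371, 240.3963], [0.0, 0.0, 1.0]], 'D': [0.0108, 0.0, 0.0, 0.0, 0.0], 'R': [[0.9023, 0.4311, -0.0035], [0.3135, -0.6617, -0.6811], [-0.2959, 0.6134, -0.7322]], 't': [-0.4921, -0.0135, 1.283]}
side {'K': [[469.027, 0.0, 309.183], [0.0, 469.027, 240.4108], [0.0, 0.0, 1.0]], 'D': [-0.1076, 0.0, 0.0, 0.0, 0.0], 'R': [[-0.9914, -0.1303, 0.0119], [-0.0916, 0.6261, -0.7744], [0.0935, -0.7688, -0.6326]], 't': [0.4854, 0.0873, 1.4131]}
wrist {'K': [[361.8598, 0.0, 312.6629], [0.0, 361.8598, 242.8942], [0.0, 0.0, 1.0]], 'D': [-0.0724, 0.0, 0.0, 0.0, 0.0], 'mount': [[1.0, -0.001, -0.0003, 0.0001], [0.001, 0.9507, 0.31, -0.0845], [0.0, -0.31, 0.9507, -0.1582], [0.0, 0.0, 0.0, 1.0]]}
```

View pics/scene0.png

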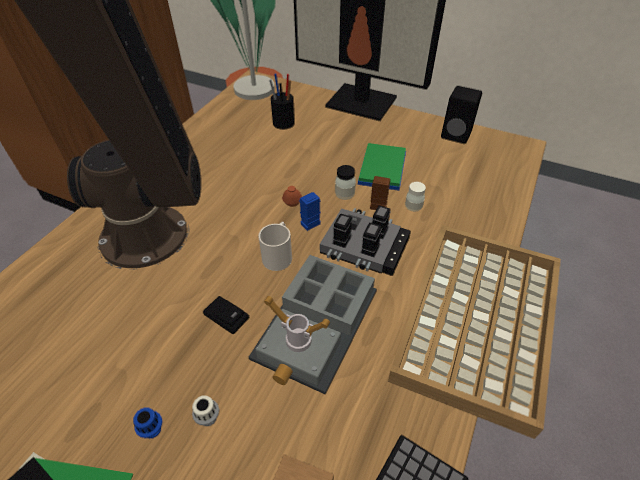

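View pics/side0.png

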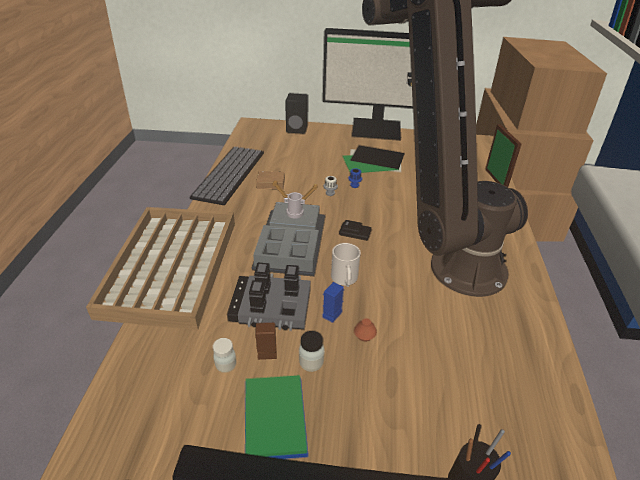

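View pics/wrist0.png

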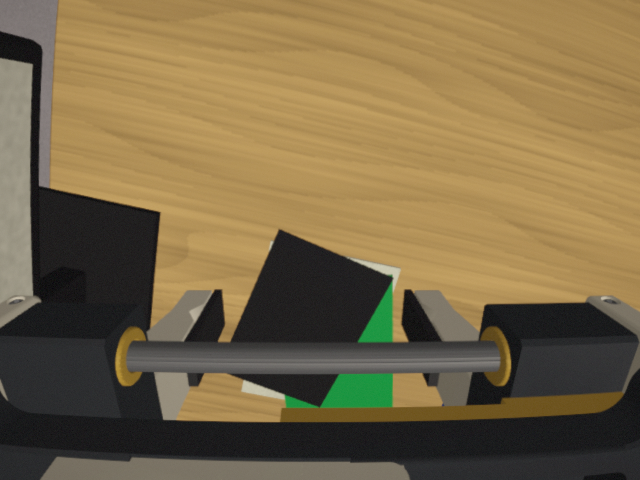

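Run:
```python
import cv2
a=cv2.imread('pics/scene0.png')[170:400,230:430]; cv2.imwrite('pics/z1.png',cv2.resize(a,None,fx=3.0,fy=2.6*3/2.6*0.86,interpolation=2)[:600])
cv2.imwrite('pics/z1.png',cv2.resize(a,(520,598),interpolation=2))
a=cv2.imread('pics/side0.png')[165:345,210:360]; cv2.imwrite('pics/z2.png',cv2.resize(a,(500,600),interpolation=2))
```

```text
(no output)
```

View pics/z1.png

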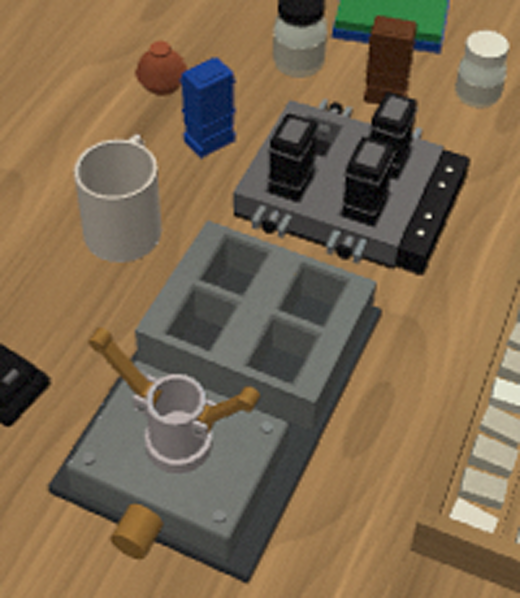

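View pics/z2.png

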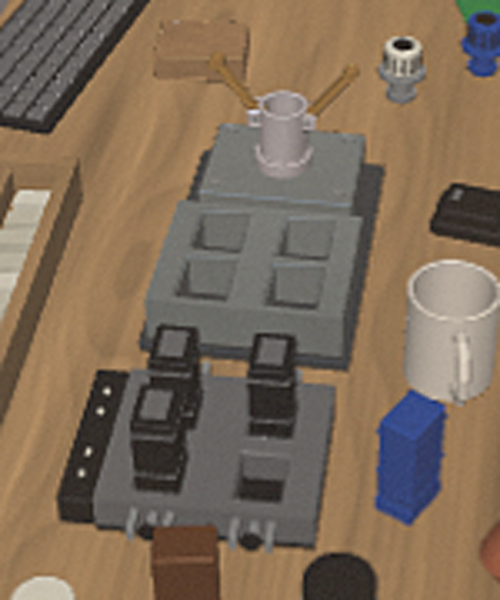

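```bash
cat > h.py <<'E'
import numpy as np,cv2
from scipy.spatial.transform import Rotation as Rot
def load(n): return dict(np.load(f"pics/{n}.npz"))
def cam(c):
    """returns K,D,R,t world->cam"""
    if "R" in c: return c["K"],c["D"],c["R"],c["t"]
    T=np.eye(4);T[:3,:3]=Rot.from_euler('xyz',c["rot"],degrees=True).as_matrix();T[:3,3]=c["pos"]
    W=np.linalg.inv(T@c["mount"]); return c["K"],c["D"],W[:3,:3],W[:3,3]
def onplane(c,px,z):
    K,D,R,t=cam(c)
    u=cv2.undistortPoints(np.array(px,float).reshape(-1,1,2),K,D)[:,0]
    d=np.c_[u,np.ones(len(u))]@R; o=-R.T@t
    return o+d*((np.asarray(z)-o[2])/d[:,2])[:,None]
def proj(c,X):
    K,D,R,t=cam(c)
    return cv2.projectPoints(np.array(X,float).reshape(-1,3),cv2.Rodrigues(R)[0],t,K,D)[0][:,0]
def snap(n,tag):
    from plant import get_state,viewer
    s=get_state(); c=viewer.capture(n); 
    if n=="wrist": c["pos"]=s["tcp_pos"];c["rot"]=s["eef_rot"]
    np.savez(f"pics/{tag}.npz",**c); cv2.imwrite(f"pics/{tag}.png",c["frame"]); return c
E
python3 - <<'E'
from h import *
c=load('scene0'); f=lambda p:np.array(p)/2.6+[230,170]
print('bay',onplane(c,f([(210,225),(375,290),(310,405),(138,335)]),.057).round(3))
print('mouth',onplane(c,f([(176,398)]),.120).round(3))
print('packs',onplane(c,f([(293,133),(371,160),(394,112)]),.106).round(3))
print('head',onplane(c,[(205,403)],.066).round(3))
c=load('side0'); g=lambda p:np.array(p)*.3+[210,165]
print('packs',onplane(c,g([(272,348),(175,342),(157,406)]),.106).round(3))
print('mouth',onplane(c,g([(285,105)]),.120).round(3))
print('head',onplane(c,g([(404,45)]),.066).round(3))
E
```

```text
bay [[ 0.478  0.086  0.057]
 [ 0.65   0.081  0.057]
 [ 0.644 -0.058  0.057]
 [ 0.478 -0.057  0.057]]
mouth [[ 0.559 -0.136  0.12 ]]
packs [[0.518 0.19  0.106]
 [0.6   0.188 0.106]
 [0.597 0.26  0.106]]
head [[ 0.463 -0.342  0.066]]
packs [[0.513 0.19  0.106]
 [0.591 0.194 0.106]
 [0.59  0.267 0.106]]
mouth [[ 0.553 -0.133  0.12 ]]
head [[ 0.456 -0.346  0.066]]
```

>>> {"name": "apply_moves", "arguments": {"plan": [[0,[0.54,0.84,-0.3],0],[0,[0.54,0.84,-0.3],0],[0,[0.54,0.84,-0.3],0],[0,[0.54,0.84,-0.3],0],[0,[0.54,0.84,-0.3],0],[0,[0.54,0.84,-0.3],0],[0,[0.54,0.84,-0.3],0],[0,[0.54,0.84,-0.3],0],[0,[0.54,0.84,-0.3],0],[0,[0.54,0.84,-0.3],0]], "squeeze": 40}}

```text
time_s: 1.4
tcp_pos: [0.4999, -0.3008, 0.377]
eef_rot: [-180.0, -0.0, 102.8]
contact_force: [0.2, -0.8, 0.1]
gripper_width: 0.088
```

>>> {"name": "apply_moves", "arguments": {"plan": [[0,[0,0,0],-1],[0,[0,0,0],-1],[0,[0,0,0],-1],[0,[0,0,0],-1],[0,[0,0,0],-1],[0,[0,0,0],-1],[0,[0,0,0],-1],[0,[0,0,0],-1],[0,[0,0,0],-1],[0,[0,0,0],-1],[0,[0,0,0],-1],[0,[0,0,0],-1]]}}

```text
time_s: 2.9
tcp_pos: [0.4989, -0.3021, 0.3762]
eef_rot: [180.0, -0.0, 175.0]
contact_force: [-0.3, -0.6, 0.1]
gripper_width: 0.0876
```

```bash
python3 -c "
from h import *
snap('wrist','w1')"
```

```text
(no output)
```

View pics/w1.png

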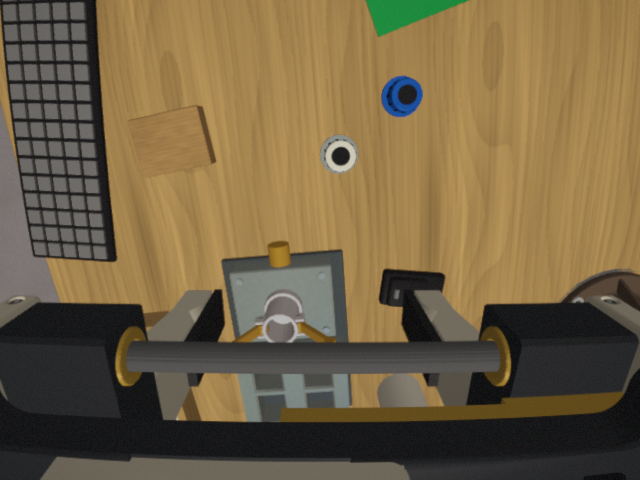

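>>> {"name": "apply_moves", "arguments": {"plan": [[0,[0,0,0],-0.83],[0,[0,1,0],0],[0,[0,1,0],0],[0,[0,1,0],0],[0,[0,1,0],0],[0,[0,1,0],0],[0,[-0.5,1,0],0],[0,[-0.5,1,0],0],[0,[0,1,0],0],[0,[0,1,0],0],[0,[0,1,0],0],[0,[0,1,0],0]]}}

```text
time_s: 4.45
tcp_pos: [0.5512, 0.2492, 0.3765]
eef_rot: [-180.0, -0.0, 179.7]
contact_force: [1.5, 0.0, 0.5]
gripper_width: 0.0875
```

>>> {"name": "apply_moves", "arguments": {"plan": [[0,[0,1,0],0],[0,[0,1,0],0],[0,[0,0.6,0],0],[0,[0,0,0],0],[0,[0,0,0],0]]}}

```text
time_s: 5.08
tcp_pos: [0.552, 0.3773, 0.3763]
eef_rot: [-180.0, -0.0, 179.7]
contact_force: [-0.2, 0.7, 0.8]
gripper_width: 0.0875
```

```bash
python3 -c "
from h import *
snap('wrist','w2')"
```

```text
(no output)
```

View pics/w2.png

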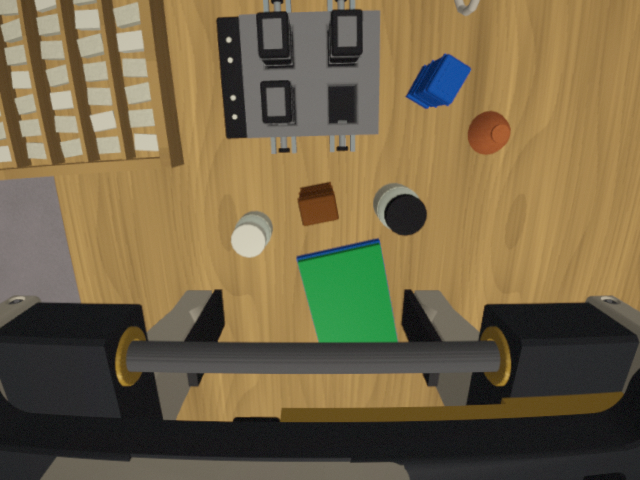

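Run:
```python
import cv2
a=cv2.imread('pics/w2.png')[0:160,210:390]; a=cv2.convertScaleAbs(a,alpha=1.8,beta=20); cv2.imwrite('pics/z3.png',cv2.resize(a,(675,600),interpolation=2))
```

```text
(no output)
```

View pics/z3.png

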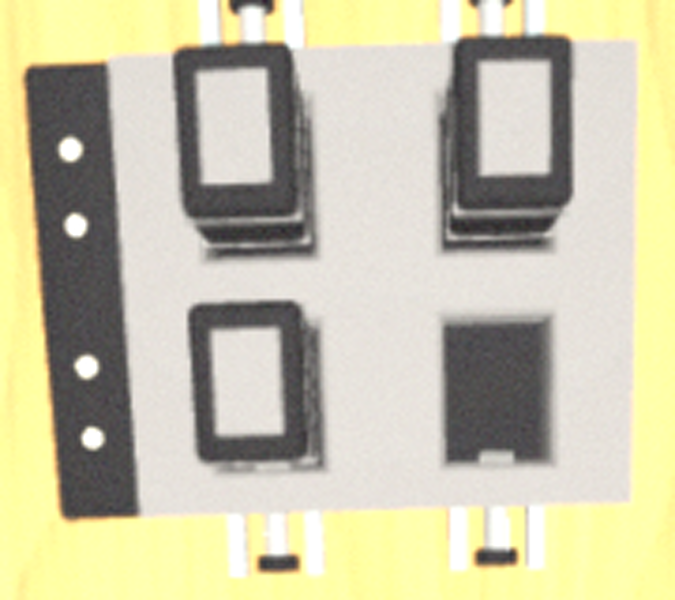

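Run:
```python
from h import *
c=load('w2'); f=lambda p:np.array(p,float)/3.75+[210,0]
for n,q,z in [('A',[(175,48),(292,45),(297,210),(184,216)],.106),('B',[(456,40),(572,37),(572,205),(457,205)],.106),('C',[(190,308),(300,302),(306,455),(198,461)],.106),
 ('Al',[(197,68),(271,68),(273,184),(200,186)],.106),('Bl',[(477,60),(549,60),(551,177),(480,178)],.106),('Cl',[(210,330),(282,326),(288,434),(216,440)],.106),
 ('well',[(446,320),(552,316),(552,464),(446,464)],.036),('dock',[(637,40),(630,500),(138,515),(107,60)],.036)]:
    P=onplane(c,f(q),z)[:,:2]
    e=[np.linalg.norm(P[i]-P[i-1]) for i in range(4)]
    print(n,P.mean(0).round(4),np.round(e,3),'yaw edges',[round(float(np.degrees(np.arctan2(*(P[i]-P[i-1])[::-1]))),1) for i in range(4)])
```

```text
A [0.5933 0.1973] [0.045 0.033 0.044 0.033] yaw edges [-88.9, -179.6, 90.7, 2.0]
B [0.514  0.1958] [0.044 0.033 0.045 0.033] yaw edges [-89.3, -178.5, 91.3, 0.1]
C [0.5921 0.2665] [0.044 0.032 0.043 0.033] yaw edges [-89.2, -177.8, 91.1, 2.4]
Al [0.5938 0.1964] [0.031 0.021 0.031 0.021] yaw edges [-90.5, 179.1, 89.7, 0.6]
Bl [0.514  0.1949] [0.031 0.02  0.031 0.02 ] yaw edges [-87.9, -179.9, 92.2, 0.8]
Cl [0.5919 0.2667] [0.031 0.021 0.031 0.022] yaw edges [-88.9, -177.7, 91.9, 3.9]
well [0.5118 0.2659] [0.048 0.036 0.049 0.037] yaw edges [-89.7, -178.0, 91.4, -0.1]
dock [0.5536 0.2306] [0.175 0.148 0.175 0.147] yaw edges [-178.4, 91.2, 1.3, -88.8]
```

>>> {"name": "apply_moves", "arguments": {"plan": [[60,[0,-1,0],-0.23],[60,[0,-1,0],0],[60,[0,-1,0],0],[60,[0,-1,0],0],[60,[0,-0.8,0],0],[60,[0,0,0],0],[60,[0,0,0],0]]}}

```text
time_s: 6.0
tcp_pos: [0.5555, 0.1368, 0.3771]
eef_rot: [180.0, 0.1, -179.0]
contact_force: [0.2, -0.1, -0.1]
gripper_width: 0.0668
```

Run:
```python
from h import *
snap('wrist','w3')
a=cv2.imread('pics/w3.png')[0:290,200:440]; cv2.imwrite('pics/z4.png',cv2.resize(a,None,fx=2.05,fy=2.05,interpolation=2))
```

```text
(no output)
```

View pics/w3.png

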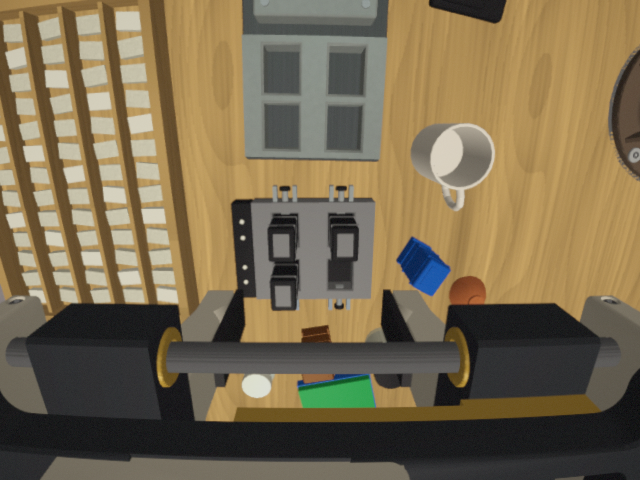

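View pics/z4.png

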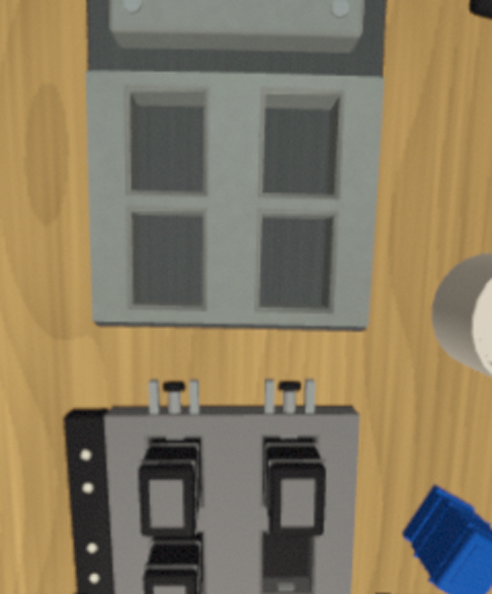

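Run:
```python
from h import *
c=load('w3'); f=lambda p:np.array(p,float)/2.05+[200,0]
for n,q,z in [('UL',[(127,92),(209,92),(207,196),(127,196)],.057),('UR',[(263,92),(342,92),(339,200),(261,200)],.057),('LL',[(128,210),(207,209),(206,311),(129,311)],.057),('LR',[(258,210),(338,210),(334,312),(257,312)],.057),
 ('bay',[(88,70),(384,76),(368,327),(94,322)],.057)]:
    P=onplane(c,f(q),z)[:,:2]
    e=[np.linalg.norm(P[i]-P[i-1]) for i in range(4)]
    print(n,P.mean(0).round(4),np.round(e,3),'yaw edges',[round(float(np.degrees(np.arctan2(*(P[i]-P[i-1])[::-1]))),1) for i in range(4)])
```

```text
UL [ 0.5963 -0.0123] [0.058 0.048 0.058 0.049] yaw edges [-90.9, -179.4, 89.4, 0.7]
UR [ 0.5165 -0.0125] [0.061 0.046 0.061 0.047] yaw edges [-89.6, -178.6, 91.3, 1.3]
LL [0.5966 0.055 ] [0.06  0.048 0.061 0.049] yaw edges [-90.5, -178.6, 89.9, 0.8]
LR [0.5166 0.0541] [0.061 0.049 0.061 0.049] yaw edges [-89.1, -178.8, 90.8, 1.1]
bay [0.5564 0.0199] [0.146 0.173 0.146 0.174] yaw edges [-90.3, 179.9, 89.9, -0.1]
```

>>> {"name": "apply_moves", "arguments": {"plan": [[80,[0.41,0.6,0.3],0],[80,[0.4,0.6,0.7],0],[80,[0,0,0.8],0],[80,[0,0,0.8],0],[80,[0,0,0.8],0],[80,[0,0,0.8],0],[80,[0,0,0.8],0],[80,[0,0,0.5],0],[80,[0,0,0.4],0],[80,[0,0,0.3],0],[80,[0,0,0],0]], "squeeze": 50}}

```text
time_s: 7.42
tcp_pos: [0.5133, 0.1969, 0.0655]
eef_rot: [-179.9, -0.1, -178.8]
contact_force: [0.5, 0.0, 0.0]
gripper_width: 0.0601
```

```bash
python3 -c "
from h import *
snap('wrist','w4')"
```

```text
(no output)
```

View pics/w4.png

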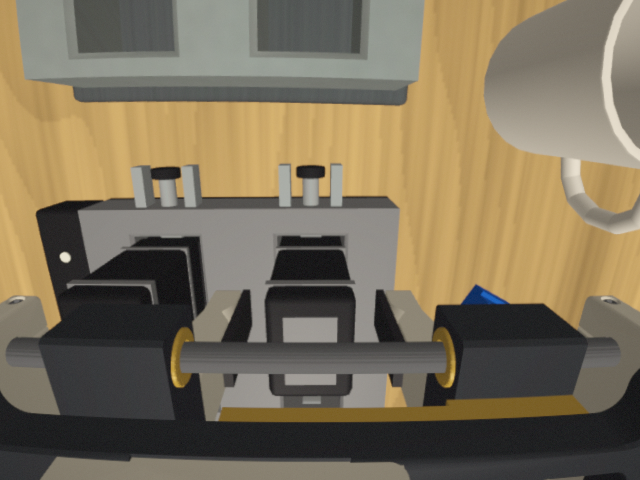

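>>> {"name": "apply_moves", "arguments": {"plan": [[255,[0,0,0],0],[255,[0,0,0],0],[255,[0,0,0],0],[255,[0,0,0],0],[255,[0,0,0],0],[255,[0,0,-0.08],0],[255,[0,0,-0.08],0],[255,[0,0,-0.08],0],[255,[0,0,-0.1],0],[255,[0,0,-0.2],0],[255,[0,0,-0.2],0]], "squeeze": 50}}

```text
time_s: 8.85
tcp_pos: [0.5136, 0.1964, 0.1039]
eef_rot: [-179.9, -0.1, -178.9]
contact_force: [-0.2, 0.2, -3.9]
gripper_width: 0.0336
```

>>> {"name": "apply_moves", "arguments": {"plan": [[255,[0,0,-0.5],0],[255,[0,-0.3,-0.3],0],[255,[0.01,-0.6,0],0],[255,[0,-0.8,0],0],[255,[0,-0.8,0],0],[255,[0,-0.8,0],0],[255,[0,-0.57,0],0],[255,[0,-0.3,0],0],[255,[0,0,0],0],[255,[0,0,0],0]]}}

```text
time_s: 10.1
tcp_pos: [0.5175, -0.0114, 0.1436]
eef_rot: [180.0, 0.0, -178.9]
contact_force: [0.4, 0.1, -4.4]
gripper_width: 0.0339
```

```bash
python3 -c "
from h import *
snap('wrist','w5');snap('scene','s5');snap('side','d5')
a=cv2.imread('pics/s5.png')[200:400,240:420];b=cv2.imread('pics/d5.png')[165:345,210:390]
cv2.imwrite('pics/z5.png',np.hstack([cv2.resize(a,(400,445),interpolation=2),cv2.resize(b,(400,445),interpolation=2)]))"
```

```text
(no output)
```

View pics/w5.png

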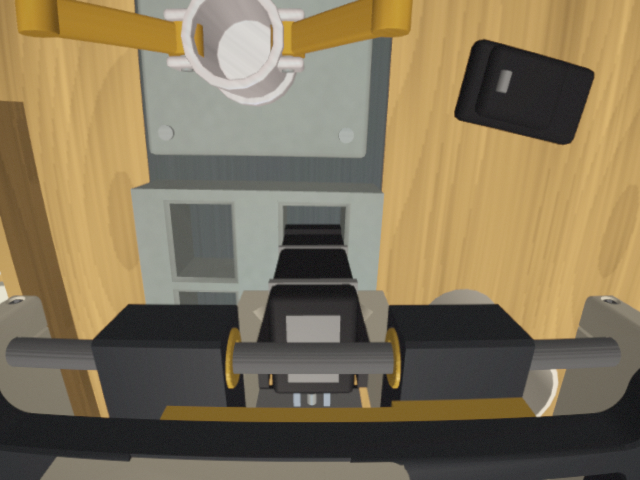

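View pics/z5.png

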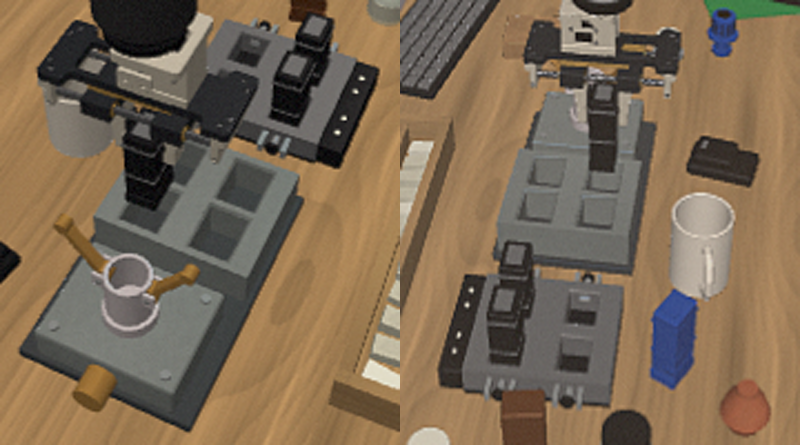

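>>> {"name": "apply_moves", "arguments": {"plan": [[255,[0,0,0.3],0],[255,[0,0,0.3],0],[255,[0,0,0.3],0],[255,[0,0,0.3],0],[255,[0,0,0.15],0],[255,[0,0,0.05],0],[255,[0,0,0],0]]}}

```text
time_s: 11.12
tcp_pos: [0.5178, -0.0116, 0.0738]
eef_rot: [180.0, 0.0, -178.9]
contact_force: [-0.3, 0.6, -2.9]
gripper_width: 0.0337
```

>>> {"name": "apply_moves", "arguments": {"plan": [[255,[0,0,0.03],0],[80,[0,0,0],0],[80,[0,0,0],0],[80,[0,0,0],0],[80,[0,0,-0.3],0],[80,[0,0,-0.6],0],[80,[0,0,-0.8],0]]}}

```text
time_s: 12.0
tcp_pos: [0.5171, -0.0118, 0.1584]
eef_rot: [-180.0, -0.1, -178.9]
contact_force: [0.5, -0.5, 1.0]
gripper_width: 0.0603
```

```bash
python3 -c "
from h import *
snap('wrist','w6')"
```

```text
(no output)
```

View pics/w6.png

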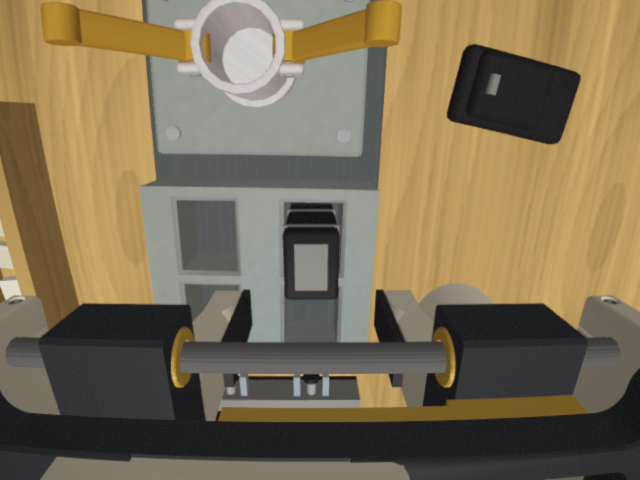

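>>> {"name": "apply_moves", "arguments": {"plan": [[80,[-0.3,0.75,0],0],[80,[-0.3,0.8,0],0],[80,[-0.4,0.8,0],0],[80,[-0.4,0.8,0],0],[80,[-0.2,0.7,0],0],[80,[0,0.3,0],0],[80,[0,0,0.3],0],[80,[0,0,0.5],0],[80,[0,0,0.5],0],[80,[0,0,0.4],0],[80,[0,0,0.15],0],[80,[0,0,0],0]]}}

```text
time_s: 13.55
tcp_pos: [0.5931, 0.1966, 0.0643]
eef_rot: [-180.0, -0.0, -178.9]
contact_force: [-1.1, 0.6, 0.5]
gripper_width: 0.0601
```

```bash
python3 -c "
from h import *
snap('wrist','w7')"
```

```text
(no output)
```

View pics/w7.png

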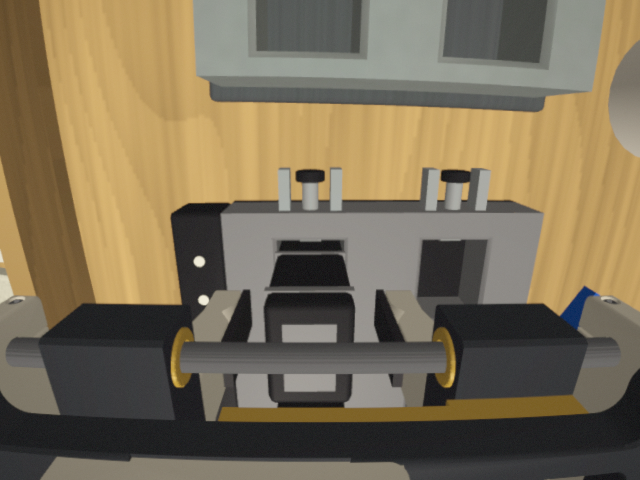

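>>> {"name": "apply_moves", "arguments": {"plan": [[255,[0,0,0],0],[255,[0,0,0],0],[255,[0,0,0],0],[255,[0,0,0],0],[255,[0,0,0],0],[255,[0,0,-0.08],0],[255,[0,0,-0.08],0],[255,[0,0,-0.08],0],[255,[0,0,-0.1],0],[255,[0,0,-0.2],0],[255,[0,0,-0.2],0],[255,[0,0,-0.5],0]]}}

```text
time_s: 15.1
tcp_pos: [0.5923, 0.1965, 0.1261]
eef_rot: [-179.9, -0.2, -178.9]
contact_force: [-0.2, 0.1, -3.5]
gripper_width: 0.0338
```

>>> {"name": "apply_moves", "arguments": {"plan": [[255,[0,-0.3,-0.3],0],[255,[-0.01,-0.6,0],0],[255,[0,-0.8,0],0],[255,[0,-0.8,0],0],[255,[0,-0.8,0],0],[255,[0,-0.57,0],0],[255,[0,-0.3,0],0],[255,[0,0,0],0],[255,[0,0,0],0]]}}

```text
time_s: 16.23
tcp_pos: [0.598, -0.0108, 0.1416]
eef_rot: [180.0, -0.0, -178.9]
contact_force: [-0.6, -0.1, -4.3]
gripper_width: 0.0337
```

```bash
python3 -c "
from h import *
snap('wrist','w8')"
```

```text
(no output)
```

View pics/w8.png

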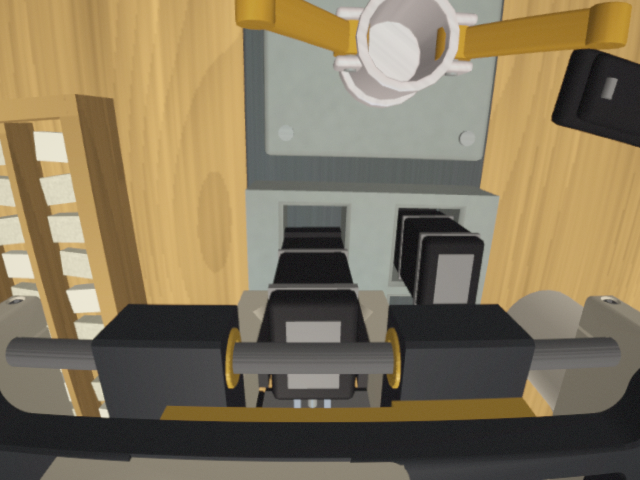

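>>> {"name": "apply_moves", "arguments": {"plan": [[255,[0.03,0,0.2],0],[255,[0,0,0.3],0],[255,[0,0,0.3],0],[255,[0,0,0.3],0],[255,[0,0,0.2],0],[255,[0,0,0.1],0],[255,[0,0,0],0],[80,[0,0,0],0],[80,[0,0,0],0],[80,[0,0,0],0],[80,[0,0,-0.5],0],[80,[0,0,-1],0]]}}

```text
time_s: 17.77
tcp_pos: [0.5952, -0.0114, 0.1456]
eef_rot: [-179.9, -0.2, -178.9]
contact_force: [0.9, -0.1, 0.2]
gripper_width: 0.06
```

>>> {"name": "apply_moves", "arguments": {"plan": [[80,[-0.01,0.6,-0.2],0],[80,[0,0.9,0],0],[80,[0,1,0],0],[80,[0,1,0],0],[80,[0,1,0],0],[80,[0,0.75,0],0],[80,[0,0.3,0],0],[80,[0,0,0.4],0],[80,[0,0,0.6],0],[80,[0,0,0.5],0],[80,[0,0,0.33],0],[80,[0,0,0],0]]}}

```text
time_s: 19.27
tcp_pos: [0.5911, 0.2656, 0.064]
eef_rot: [-179.9, -0.1, -178.9]
contact_force: [0.3, -0.0, 0.1]
gripper_width: 0.0599
```

```bash
python3 -c "
from h import *
snap('wrist','w9')"
```

```text
(no output)
```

View pics/w9.png

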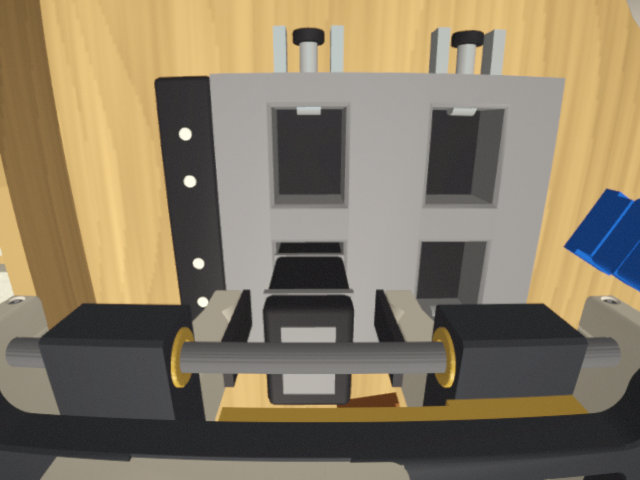

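>>> {"name": "apply_moves", "arguments": {"plan": [[255,[0,0,0],0],[255,[0,0,0],0],[255,[0,0,0],0],[255,[0,0,0],0],[255,[0,0,0],0],[255,[0,0,-0.08],0],[255,[0,0,-0.08],0],[255,[0,0,-0.08],0],[255,[0,0,-0.1],0],[255,[0,0,-0.2],0],[255,[0,0,-0.2],0],[255,[0,0,-0.5],0]]}}

```text
time_s: 20.82
tcp_pos: [0.5902, 0.2657, 0.1264]
eef_rot: [-179.9, -0.2, -178.9]
contact_force: [0.7, -0.1, -3.8]
gripper_width: 0.0338
```

>>> {"name": "apply_moves", "arguments": {"plan": [[255,[0,-0.3,-0.3],0],[255,[-0.01,-0.6,0],0],[255,[0,-0.8,0],0],[255,[0,-0.8,0],0],[255,[0,-0.8,0],0],[255,[0,-0.6,0],0],[255,[0,-0.34,0],0],[255,[0,0,0],0],[255,[0,0,0],0]]}}

```text
time_s: 21.95
tcp_pos: [0.5962, 0.0548, 0.1422]
eef_rot: [180.0, 0.0, -178.9]
contact_force: [0.1, 1.1, -3.4]
gripper_width: 0.0339
```

```bash
python3 -c "
from h import *
snap('wrist','w10')"
```

```text
(no output)
```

View pics/w10.png

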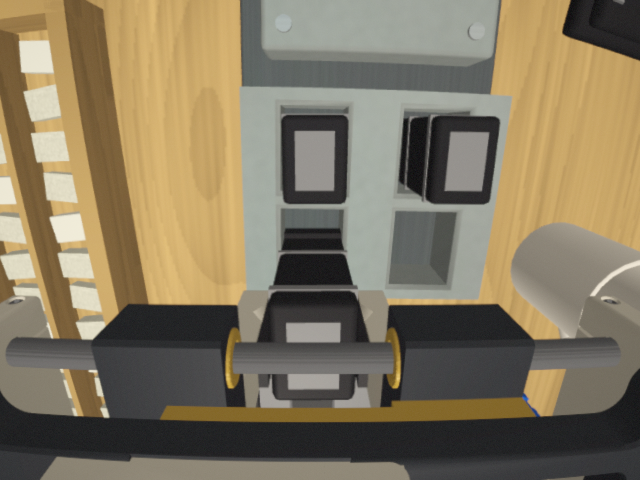

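>>> {"name": "apply_moves", "arguments": {"plan": [[255,[0,0,0.2],0],[255,[0,0,0.3],0],[255,[0,0,0.3],0],[255,[0,0,0.3],0],[255,[0,0,0.2],0],[255,[0,0,0.1],0],[255,[0,0,0.03],0],[80,[0,0,0],0],[80,[0,0,0],0],[80,[0,0,0],0],[80,[0,0,-0.5],0],[80,[0,0,-1],0]]}}

```text
time_s: 23.5
tcp_pos: [0.5949, 0.054, 0.1444]
eef_rot: [-179.9, -0.2, -178.9]
contact_force: [1.8, -0.3, 0.3]
gripper_width: 0.06
```

>>> {"name": "apply_moves", "arguments": {"plan": [[80,[0,0,-1],0],[0,[0.3,-0.3,-1],0],[0,[0.3,-0.7,-1],0],[0,[0.4,-0.8,-0.8],0],[0,[0.4,-0.8,-0.6],0],[0,[0.3,-0.8,-0.3],0],[0,[0.06,-0.47,0],0],[0,[0,0,0],0],[0,[0,0,0],0]]}}

```text
time_s: 24.62
tcp_pos: [0.5121, -0.1403, 0.3801]
eef_rot: [180.0, -0.0, -178.9]
contact_force: [0.2, -0.0, 0.5]
gripper_width: 0.0875
```

Run:
```python
from h import *
snap('wrist','w11');snap('scene','s11');snap('side','d11')
a=cv2.imread('pics/w11.png')[0:280,180:460]; cv2.imwrite('pics/z6.png',cv2.resize(a,(600,600),interpolation=2))
```

```text
(no output)
```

View pics/w11.png

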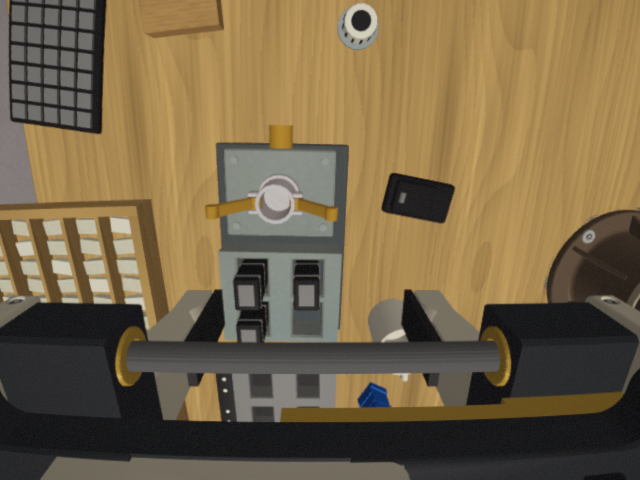

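View pics/z6.png

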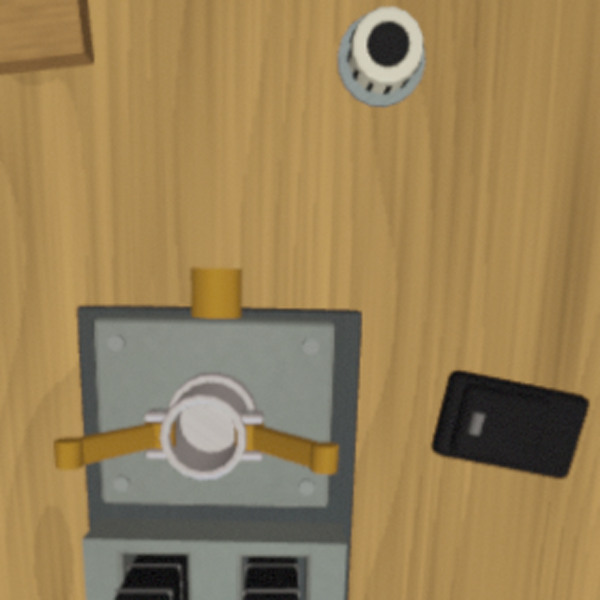

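Run:
```python
from h import *
c=load('w11'); s=280/600; f=lambda p:np.array(p,float)*s+[180,0]
print('rim',onplane(c,f([(203.5,434.5),(161,434),(246,434),(203,389),(203,480)]),.120).round(4))
print('head',onplane(c,f([(388,45),(350,45),(425,45)]),.066).round(4))
print('headcentrehole',onplane(c,f([(388,44)]),.066).round(4))
print('headflange',onplane(c,f([(381,63),(338,63),(425,63)]),.035).round(4))
print('pumpcorners',onplane(c,f([(96,318),(334,323),(328,506),(103,506)]),[.052]*4).round(4))
print('plate corners',onplane(c,f([(79,308),(360,312)]),.012).round(4))
K,D,R,t=cam(c)
for p in [(69,453),(325,458)]:
    P1=onplane(c,f([p]),0.)[0]; o=-R.T@t; d=P1-o; k=(-.135-o[1])/d[1]; print('tip',(o+k*d).round(4))
a=cv2.imread('pics/s11.png')[200:440,180:400];b=cv2.imread('pics/d11.png')[160:345,210:390]
cv2.imwrite('pics/z7.png',np.hstack([cv2.resize(a,(400,436),interpolation=2),cv2.resize(b,(400,436),interpolation=2)]))
```

```text
rim [[ 0.5565 -0.1372  0.12  ]
 [ 0.5798 -0.1371  0.12  ]
 [ 0.5332 -0.1379  0.12  ]
 [ 0.5565 -0.1622  0.12  ]
 [ 0.5571 -0.1114  0.12  ]]
head [[ 0.4592 -0.3457  0.066 ]
 [ 0.48   -0.3451  0.066 ]
 [ 0.4388 -0.3464  0.066 ]]
headcentrehole [[ 0.4592 -0.3462  0.066 ]]
headflange [[ 0.4593 -0.3438  0.035 ]
 [ 0.4845 -0.3431  0.035 ]
 [ 0.4334 -0.3446  0.035 ]]
pumpcorners [[ 0.6287 -0.1947  0.052 ]
 [ 0.4828 -0.1939  0.052 ]
 [ 0.4824 -0.0768  0.052 ]
 [ 0.6304 -0.0741  0.052 ]]
plate corners [[ 0.6492 -0.1986  0.012 ]
 [ 0.4633 -0.1988  0.012 ]]
tip [ 0.6203 -0.135   0.1596]
tip [ 0.4918 -0.135   0.1612]
```

View pics/z7.png

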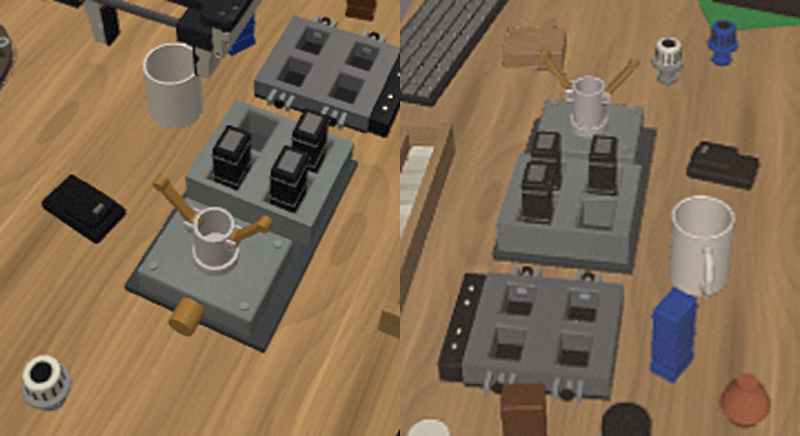

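>>> {"name": "apply_moves", "arguments": {"plan": [[60,[0.23,-0.8,0],0],[60,[0.3,-0.9,0],0],[60,[0.3,-0.9,0],0],[60,[0.2,-0.9,0],0],[60,[0.1,-0.59,0],0],[60,[0,0,0.3],1],[60,[0,0,0.3],1],[60,[0,0,0.3],1],[60,[0,0,0.3],1],[60,[0,0,0.3],1],[60,[0,0,0.3],1],[60,[0,0,0.3],1]]}}

```text
time_s: 26.28
tcp_pos: [0.4601, -0.3455, 0.2746]
eef_rot: [-180.0, -0.0, 139.0]
contact_force: [-0.5, -0.8, 0.5]
gripper_width: 0.0668
```

>>> {"name": "apply_moves", "arguments": {"plan": [[60,[0,0,0.3],1],[60,[0,0,0.3],1],[60,[0,0,0.3],1],[60,[0,0,0.3],1],[60,[0,0,0.3],1],[60,[0,0,0.3],1],[60,[0,0,0.3],1],[60,[0,0,0],1],[60,[0,0,0],0],[60,[0,0,0],0]]}}

```text
time_s: 27.52
tcp_pos: [0.4601, -0.3459, 0.1704]
eef_rot: [180.0, 0.0, 91.3]
contact_force: [0.9, -0.1, 0.3]
gripper_width: 0.067
```

Run:
```python
from h import *
c=snap('wrist','w12'); print(proj(c,[[.459,-.346,.066]]))
```

```text
[[312.54008777 240.16633644]]
```

View pics/w12.png

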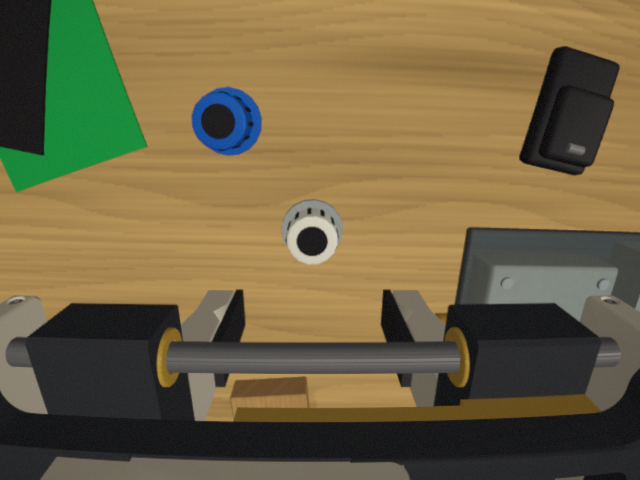

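>>> {"name": "apply_moves", "arguments": {"plan": [[60,[0,-0.02,0.5],0],[60,[0,0,0.6],0],[60,[0,0,0.6],0],[60,[0,0,0.5],0],[60,[0,0,0.28],0],[60,[0,0,0.1],0],[60,[0,0,0],0]]}}

```text
time_s: 28.45
tcp_pos: [0.459, -0.3463, 0.0417]
eef_rot: [180.0, 0.0, 91.2]
contact_force: [-0.5, -0.3, 0.5]
gripper_width: 0.0671
```

Run:
```python
from h import *
c=snap('wrist','w13')
```

```text
(no output)
```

View pics/w13.png

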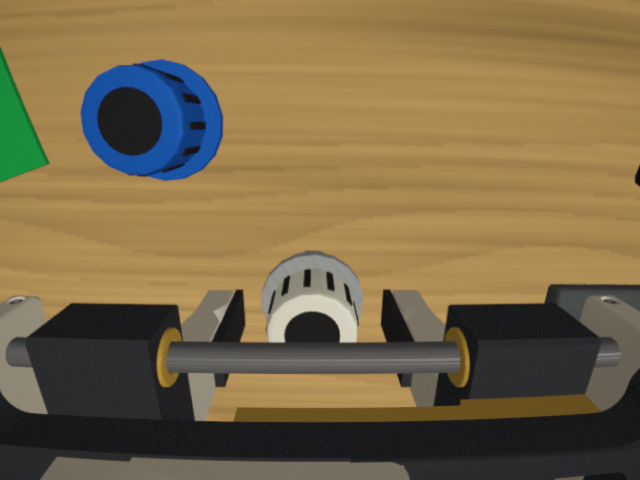

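>>> {"name": "apply_moves", "arguments": {"plan": [[255,[0,0,0],0],[255,[0,0,0],0],[255,[0,0,0],0],[255,[0,0,0],0],[255,[0,0,0],0],[255,[0,0,-0.3],0],[255,[0,0,-0.6],0],[255,[0,0,-0.8],0],[255,[0,0,-0.8],0],[255,[0,0,-0.8],0],[255,[0,0,-0.5],0],[255,[0,0,0],0]], "squeeze": 35}}

```text
time_s: 30.0
tcp_pos: [0.4595, -0.3465, 0.234]
eef_rot: [179.8, 0.1, 91.1]
contact_force: [0.5, 0.0, -3.2]
gripper_width: 0.0394
```

Run:
```python
from h import *
c=snap('wrist','w14')
s=snap('side','d14');s=snap('scene','s14')
a=cv2.imread('pics/s14.png')[200:440,140:360];b=cv2.imread('pics/d14.png')[100:285,240:420]
cv2.imwrite('pics/z8.png',np.hstack([cv2.resize(a,(400,436),interpolation=2),cv2.resize(b,(400,436),interpolation=2)]))
```

```text
(no output)
```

View pics/w14.png

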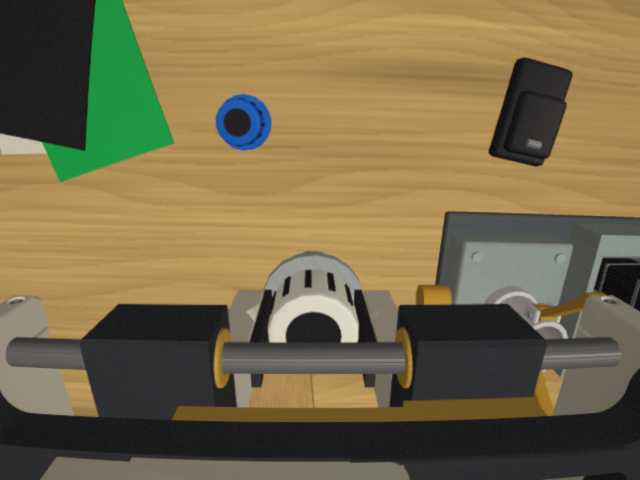

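View pics/z8.png

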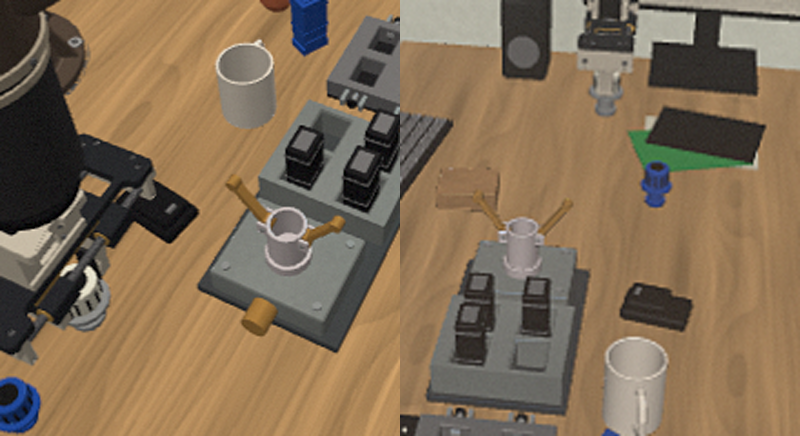

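>>> {"name": "apply_moves", "arguments": {"plan": [[255,[0.35,0.15,0],0],[255,[0.7,0.35,0],0],[255,[0.8,0.4,0],0],[255,[0.8,0.4,0],0],[255,[0.75,0.36,0],0],[255,[0.5,0.25,0],0],[255,[0.25,0.1,0],0],[255,[0,0,0],0],[255,[0,0,0],0]]}}

```text
time_s: 31.28
tcp_pos: [0.5546, -0.1371, 0.231]
eef_rot: [-180.0, 0.0, 91.1]
contact_force: [-0.1, -0.8, -2.3]
gripper_width: 0.0394
```

Run:
```python
from h import *
c=snap('wrist','w15')
s=snap('side','d15');s=snap('scene','s15')
a=cv2.imread('pics/s15.png')[200:420,200:400];b=cv2.imread('pics/d15.png')[130:285,220:360]
cv2.imwrite('pics/z9.png',np.hstack([cv2.resize(a,(400,440),interpolation=2),cv2.resize(b,(400,440),interpolation=2)]))
```

```text
(no output)
```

View pics/w15.png

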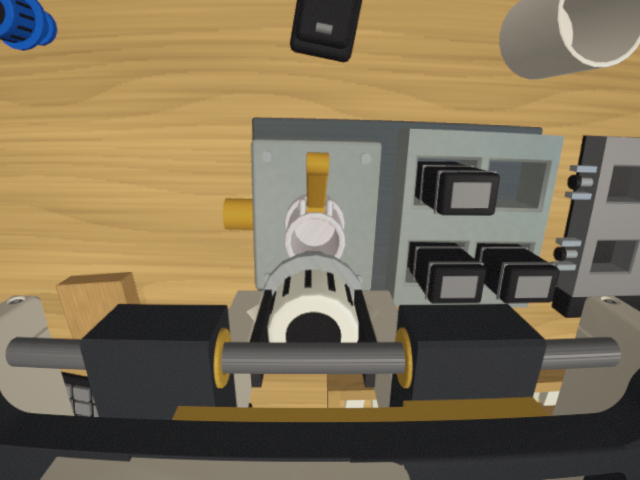

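View pics/z9.png

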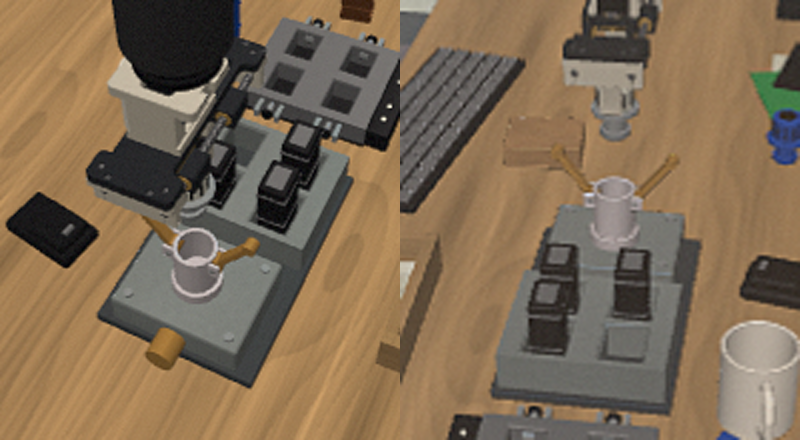

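Run:
```python
from h import *
c=load('w15'); im=c['frame'].copy()
th=np.linspace(0,2*np.pi,60)
P=np.c_[.556+.024*np.cos(th),-.137+.024*np.sin(th),0*th+.12]
Q=np.c_[.5546+.020*np.cos(th),-.1371+.020*np.sin(th),0*th+.231+.0248]
F=np.c_[.5546+.026*np.cos(th),-.1371+.026*np.sin(th),0*th+.231-.0052]
for X,col in((P,(0,0,255)),(Q,(0,255,0)),(F,(255,0,0))):
    cv2.polylines(im,[(proj(c,X)*8).astype(np.int32)],True,col,1,shift=3)
cv2.imwrite('pics/z10.png',cv2.resize(im[180:380,230:400],(510,600),interpolation=2))
```

```text
(no output)
```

View pics/z10.png

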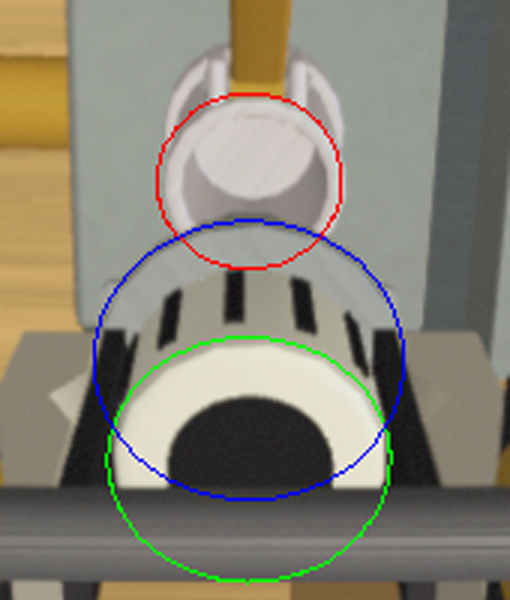

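>>> {"name": "apply_moves", "arguments": {"plan": [[255,[0.02,0.03,0],0],[255,[0,0,0.3],0],[255,[0,0,0.4],0],[255,[0,0,0.4],0],[255,[0,0,0.15],0],[255,[0,0,0],0],[255,[0,0,0],0]]}}

```text
time_s: 32.3
tcp_pos: [0.557, -0.1357, 0.1694]
eef_rot: [179.9, 0.0, 91.1]
contact_force: [0.5, -0.4, -2.6]
gripper_width: 0.0394
```

Run:
```python
from h import *
c=snap('wrist','w16')
s=snap('side','d16');s=snap('scene','s16')
a=cv2.imread('pics/s16.png')[270:370,240:350];b=cv2.imread('pics/d16.png')[160:230,250:340]
cv2.imwrite('pics/z11.png',np.hstack([cv2.resize(a,(400,364),interpolation=2),cv2.resize(b,(400,364),interpolation=2)]))
```

```text
(no output)
```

View pics/z11.png

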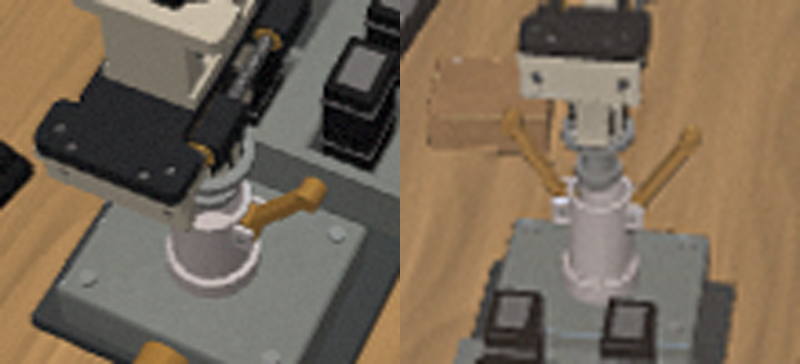

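View pics/w16.png

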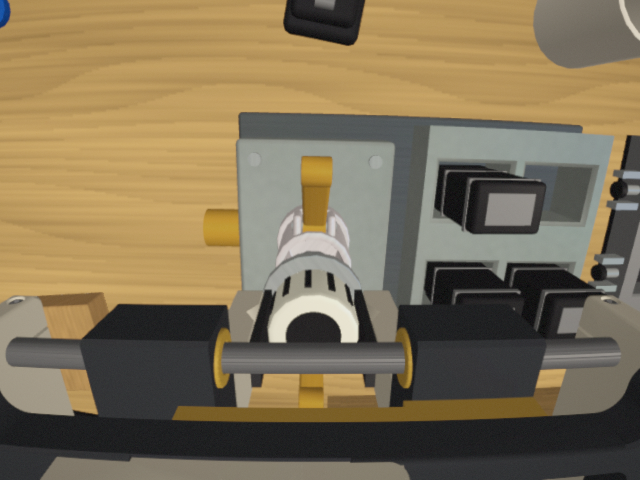

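>>> {"name": "apply_moves", "arguments": {"plan": [[255,[0,0,0.1],0],[255,[0,0,0.08],0],[255,[0,0,0.05],0],[255,[0,0,0.05],0],[255,[0,0,0],0]]}}

```text
time_s: 33.08
tcp_pos: [0.5565, -0.1357, 0.1545]
eef_rot: [-180.0, -0.0, 91.1]
contact_force: [0.1, -0.2, -2.1]
gripper_width: 0.0392
```

>>> {"name": "apply_moves", "arguments": {"plan": [[255,[0,0,0.1],0],[255,[0,0,0.1],0],[255,[0,0,0.1],0],[255,[0,0,0.08],0],[255,[0,0,0.05],0],[255,[0,0,0],0]]}}

```text
time_s: 33.83
tcp_pos: [0.5565, -0.1357, 0.1331]
eef_rot: [-180.0, 0.0, 91.1]
contact_force: [0.1, 0.2, -2.6]
gripper_width: 0.0396
```

>>> {"name": "apply_moves", "arguments": {"plan": [[255,[0,0,0.02],0],[255,[0,0,0.02],0],[255,[0,0,0.02],0],[255,[0,0,0],0]]}}

```text
time_s: 34.33
tcp_pos: [0.5568, -0.1358, 0.1315]
eef_rot: [179.9, 0.0, 91.1]
contact_force: [-3.9, 0.4, 7.9]
gripper_width: 0.0393
```

>>> {"name": "apply_moves", "arguments": {"plan": [[255,[0,0,-0.02],0],[60,[0,0,0],0],[60,[0,0,0],0],[60,[0,0,0],0],[60,[0,0,-0.4],0],[60,[0,0,-0.8],0],[60,[0,0,-0.8],0],[60,[0,0,-0.5],0],[60,[0,0,0],0]]}}

```text
time_s: 35.45
tcp_pos: [0.5577, -0.1358, 0.2587]
eef_rot: [179.7, 0.0, 91.1]
contact_force: [-0.1, 0.0, -0.3]
gripper_width: 0.0671
```

Run:
```python
from h import *
c=snap('wrist','w17')
s=snap('side','d17');s=snap('scene','s17')
a=cv2.imread('pics/s17.png')[270:370,240:350];b=cv2.imread('pics/d17.png')[160:230,250:340]
cv2.imwrite('pics/z12.png',np.hstack([cv2.resize(a,(400,364),interpolation=2),cv2.resize(b,(400,364),interpolation=2)]))
```

```text
(no output)
```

View pics/z12.png

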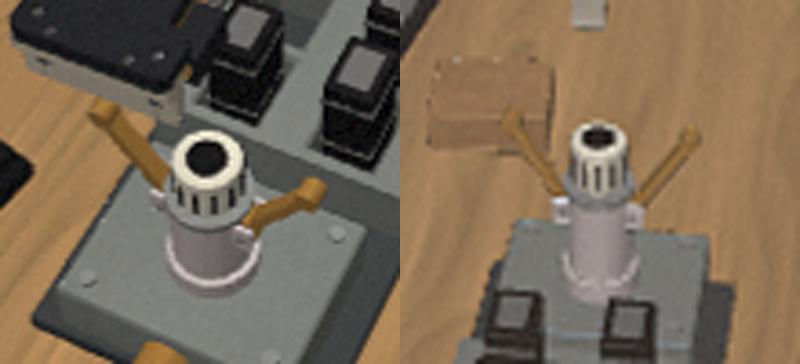

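View pics/w17.png

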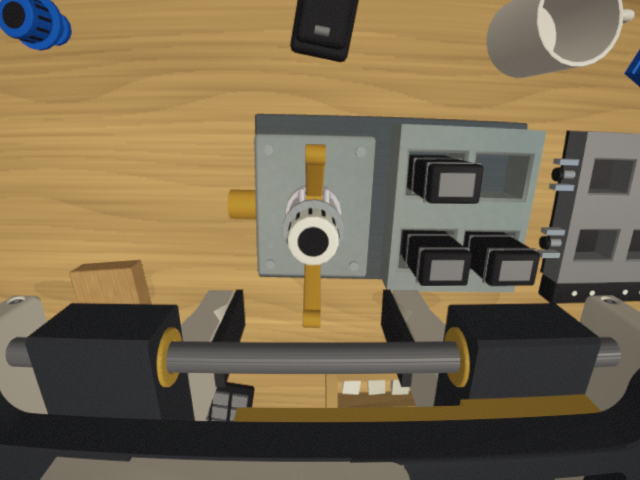

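>>> {"name": "apply_moves", "arguments": {"plan": [[40,[0,0,0],-1],[40,[0,0,0],-1],[40,[0,0,0],-1],[40,[0,0,0],-1],[40,[0,0,0],-1],[40,[0,0,0],-1],[40,[0,0,0],-1],[40,[0,0,0],-1],[40,[0,0,0],-1],[40,[0,0,0],-1],[40,[0,0,0],-1],[40,[0,0,0],-1]]}}

```text
time_s: 37.1
tcp_pos: [0.556, -0.1357, 0.2549]
eef_rot: [-180.0, -0.1, 163.3]
contact_force: [0.3, 0.3, -0.1]
gripper_width: 0.0741
```

>>> {"name": "apply_moves", "arguments": {"plan": [[40,[0,0,0],-1],[40,[0,0,0],-1],[40,[0,0,0],-0.85],[40,[0,0,0],0],[40,[0,0,0],0]]}}

```text
time_s: 37.72
tcp_pos: [0.5563, -0.1357, 0.2556]
eef_rot: [-180.0, -0.1, -179.9]
contact_force: [0.1, -0.2, -0.5]
gripper_width: 0.0738
```

Run:
```python
from h import *
c=snap('wrist','w18')
```

```text
(no output)
```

View pics/w18.png

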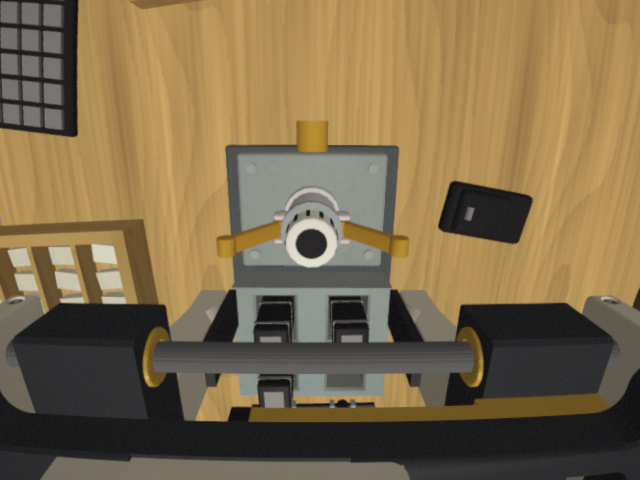

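>>> {"name": "apply_moves", "arguments": {"plan": [[40,[0,0,0.4],0],[40,[0,0,0.5],0],[40,[0,0,0.4],0],[40,[0,0,0.15],0],[40,[0,0,0],0],[40,[0,0,0],0]]}}

```text
time_s: 38.52
tcp_pos: [0.5571, -0.1358, 0.1847]
eef_rot: [-180.0, 0.1, -179.8]
contact_force: [-0.4, -0.4, 0.0]
gripper_width: 0.074
```

```bash
cat > v.py <<'E'
from h import *
import sys
n=sys.argv[1]
c=snap('wrist','w'+n)
s=snap('side','d'+n);s=snap('scene','s'+n)
a=cv2.imread(f'pics/s{n}.png')[250:390,220:370];b=cv2.imread(f'pics/d{n}.png')[140:240,240:350]
cv2.imwrite(f'pics/z{n}.png',np.hstack([cv2.resize(a,(400,364),interpolation=2),cv2.resize(b,(400,364),interpolation=2)]))
E
python3 v.py 19
```

```text
(no output)
```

View pics/w19.png

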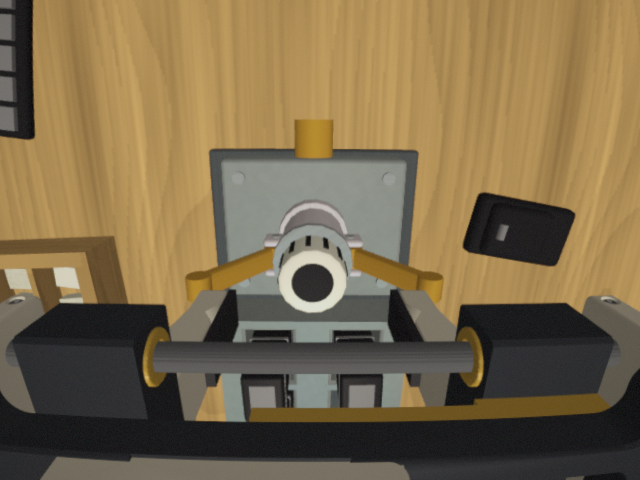

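View pics/z19.png

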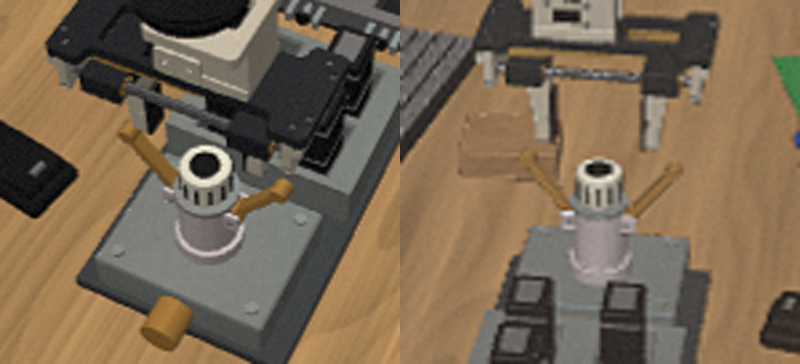

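>>> {"name": "apply_moves", "arguments": {"plan": [[40,[0,0,0.2],0],[40,[0,0,0.2],0],[40,[0,0,0.14],0],[40,[0,0,0.12],0],[40,[0,0,0.12],0],[40,[0,0,0.12],0],[40,[0,0,0.12],0]]}}

```text
time_s: 39.55
tcp_pos: [0.5569, -0.1357, 0.1328]
eef_rot: [-180.0, 0.1, -179.8]
contact_force: [0.4, -0.1, 4.1]
gripper_width: 0.0741
```

```bash
python3 v.py 20
```

```text
(no output)
```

View pics/w20.png

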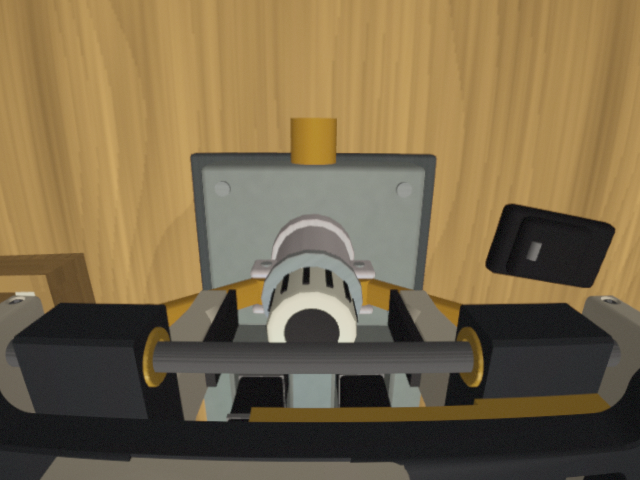

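View pics/z20.png

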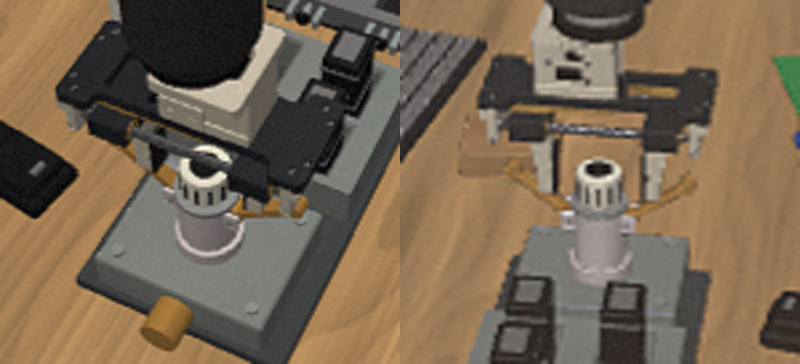

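Both arms are moving evenly with about 4 N on the wrist. I'll keep going.

>>> {"name": "apply_moves", "arguments": {"plan": [[40,[0,0,0.1],0],[40,[0,0,0.1],0],[40,[0,0,0.1],0],[40,[0,0,0.1],0],[40,[0,0,0.08],0],[40,[0,0,0],0]]}}

```text
time_s: 40.45
tcp_pos: [0.5569, -0.1357, 0.1086]
eef_rot: [-180.0, 0.0, -179.8]
contact_force: [1.6, 0.6, 3.3]
gripper_width: 0.0738
```

```bash
python3 v.py 21
```

```text
(no output)
```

View pics/w21.png

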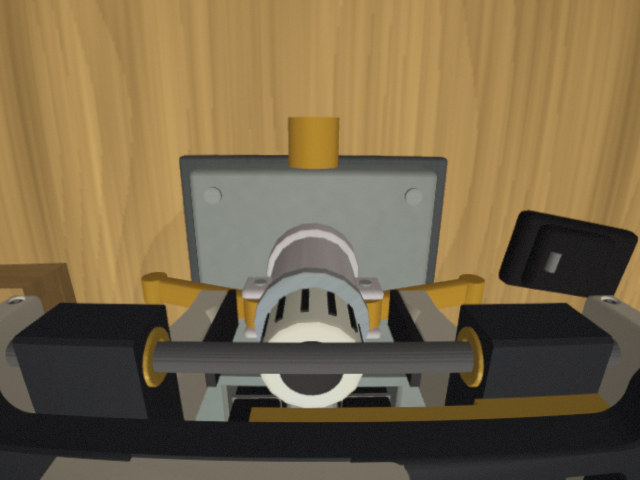

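View pics/z21.png

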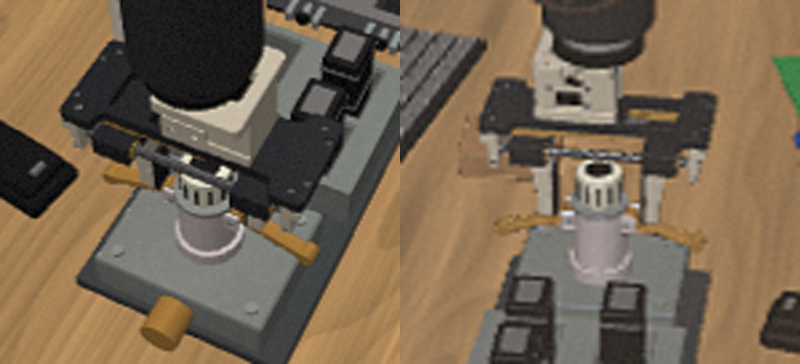

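>>> {"name": "apply_moves", "arguments": {"plan": [[40,[0,0,0.06],0],[40,[0,0,0.06],0],[40,[0,0,0.06],0],[40,[0,0,0],0]]}}

```text
time_s: 41.1
tcp_pos: [0.5566, -0.1357, 0.0998]
eef_rot: [-180.0, 0.0, -179.8]
contact_force: [1.7, -0.3, 4.5]
gripper_width: 0.0735
```

```bash
python3 v.py 22
```

```text
(no output)
```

View pics/w22.png

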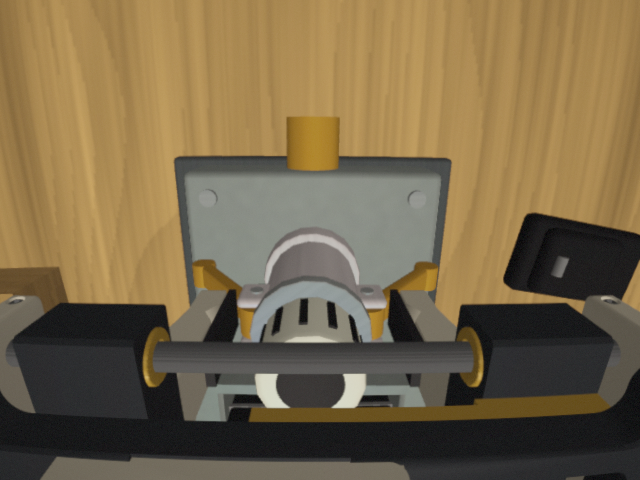

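View pics/z22.png

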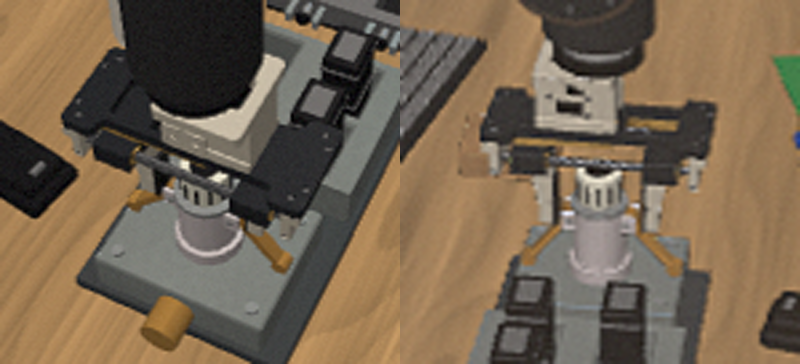

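```bash
cat > tip.py <<'E'
from h import *
def tips(n,pts,y=-.1365,x0=.5566):
    c=load(n);K,D,R,t=cam(c);o=-R.T@t
    for p in pts:
        d=onplane(c,[p],0.)[0]-o; X=o+d*(y-o[1])/d[1]
        dx=abs(X[0]-x0)-.025; dz=X[2]-.109
        print(X.round(4),'below level deg',np.degrees(np.arctan2(-dz,dx)).round(1),'len',np.hypot(dx,dz).round(4))
E
python3 - <<'E'
from tip import *
tips('w22',[(203,275),(427,275)])
E
```

```text
[ 0.6212 -0.1365  0.0629] below level deg 49.3 len 0.0608
[ 0.4891 -0.1365  0.062 ] below level deg 47.9 len 0.0634
```

>>> {"name": "apply_moves", "arguments": {"plan": [[40,[0,0,0.04],0],[40,[0,0,0.02],0],[40,[0,0,0.02],0],[40,[0,0,0],0]]}}

```text
time_s: 41.75
tcp_pos: [0.5567, -0.1357, 0.0959]
eef_rot: [-180.0, 0.0, -179.8]
contact_force: [1.2, 0.0, 5.5]
gripper_width: 0.0742
```

>>> {"name": "apply_moves", "arguments": {"plan": [[40,[0,0,0.02],0],[40,[0,0,0.02],0],[40,[0,0,0],0]]}}

```text
time_s: 42.12
tcp_pos: [0.5572, -0.1357, 0.0947]
eef_rot: [-180.0, 0.1, -179.7]
contact_force: [0.5, 0.9, 9.1]
gripper_width: 0.0734
```

```bash
python3 v.py 23
```

```text
(no output)
```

View pics/w23.png

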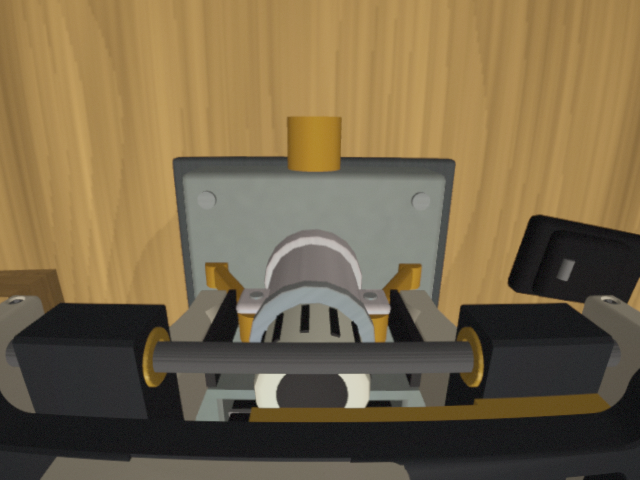

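View pics/z23.png

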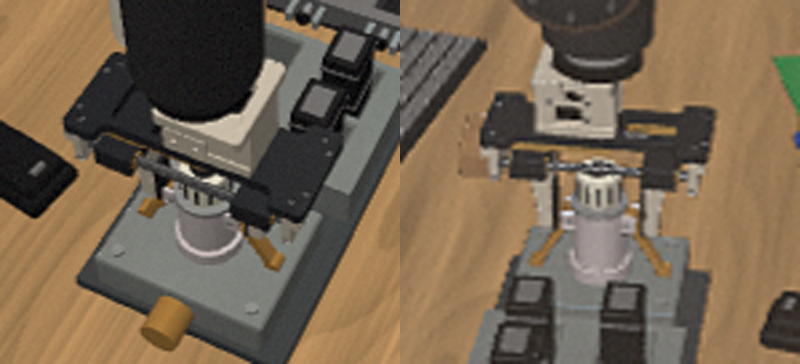

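Run:
```python
from tip import *
tips('w23',[(214,274),(413,274)],x0=.5568)
```

```text
[ 0.6158 -0.1365  0.0563] below level deg 57.2 len 0.0627
[ 0.4977 -0.1365  0.0551] below level deg 57.7 len 0.0637
```

>>> {"name": "apply_moves", "arguments": {"plan": [[40,[0,0,0.02],0],[40,[0,0,0.02],0],[40,[0,0,0],0]]}}

```text
time_s: 42.65
tcp_pos: [0.5574, -0.1358, 0.0941]
eef_rot: [-180.0, 0.1, -179.7]
contact_force: [-2.6, 1.5, 21.2]
gripper_width: 0.0741
```

>>> {"name": "apply_moves", "arguments": {"plan": [[40,[0,0,0.02],0],[40,[0,0,0],0]]}}

```text
time_s: 42.9
tcp_pos: [0.5575, -0.1359, 0.0939]
eef_rot: [-179.9, 0.1, -179.7]
contact_force: [-5.2, 2.6, 28.3]
gripper_width: 0.0739
```

```bash
python3 v.py 24; python3 -c "
import cv2
a=cv2.imread('pics/w24.png')[220:340,170:460];cv2.imwrite('pics/y24.png',cv2.resize(a,None,fx=2.7,fy=2.7,interpolation=2))"
```

```text
(no output)
```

View pics/y24.png

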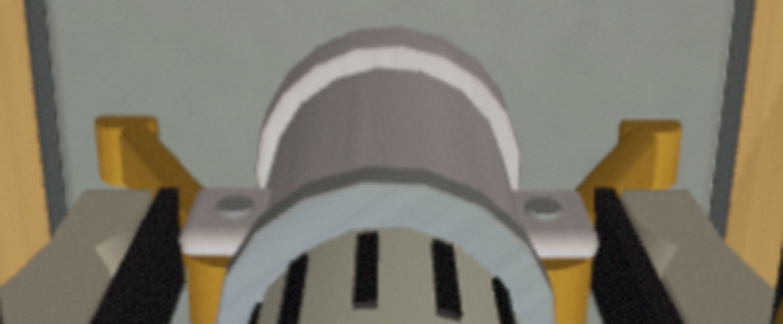

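>>> {"name": "apply_moves", "arguments": {"plan": [[40,[0,0,-0.1],0],[40,[0,0,-0.4],0],[40,[0,0,-0.8],0],[40,[0,0,-1],0],[40,[0,0,-0.5],0],[40,[0,0.8,0],0],[40,[0,0.8,0],0],[40,[0,0,0],0],[40,[0,0,0],0]]}}

```text
time_s: 44.18
tcp_pos: [0.5556, -0.0556, 0.23]
eef_rot: [-180.0, -0.1, -179.7]
contact_force: [0.3, -0.2, 0.2]
gripper_width: 0.074
```

```bash
python3 v.py 25;  python3 -c "
import cv2
a=cv2.imread('pics/w25.png')[0:290,150:480];cv2.imwrite('pics/y25.png',cv2.resize(a,None,fx=2,fy=2,interpolation=2))"
```

```text
(no output)
```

View pics/y25.png

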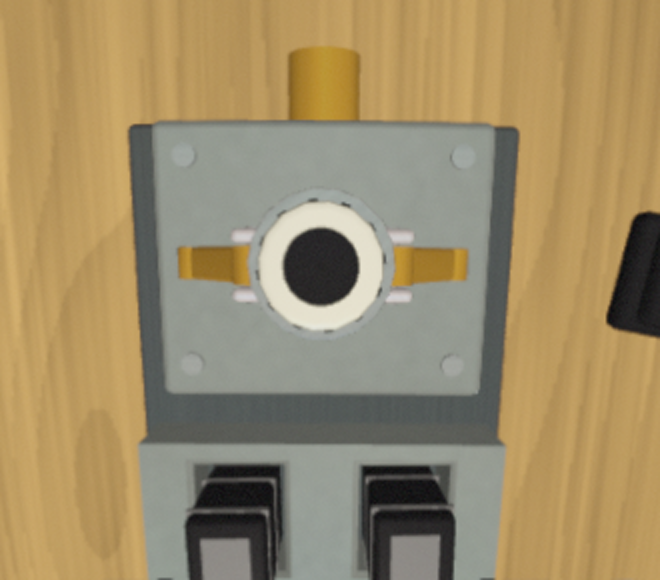

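View pics/z25.png

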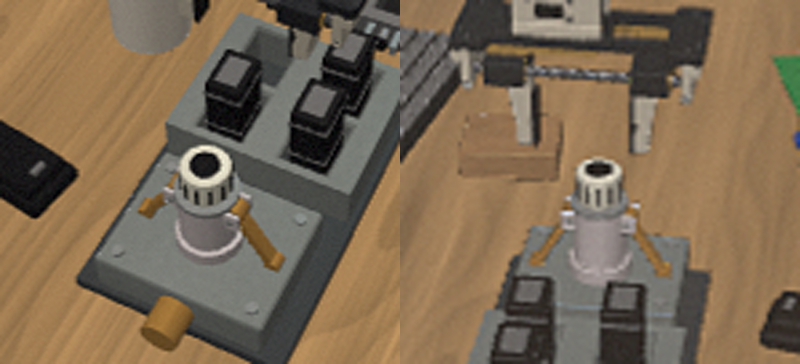

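Run:
```python
from h import *
c=load('w25')
for a in (52,55,58,60):
    r=np.radians(a); x=.025+.065*np.cos(r); z=.109-.065*np.sin(r)
    o=[]
    for s in (1,-1):
        th=np.linspace(0,6.28,60)
        p=proj(c,np.c_[.5566+s*x+.007*np.cos(th),0*th-.1365,z+.007*np.sin(th)])
        o.append(p[:,0].min() if s>0 else p[:,0].max())
    print(a,np.round(o,1),'seen',150+178/2,150+467/2, o[1]-o[0])
for n in('d25','s25'):
    c2=load(n); print(n)
    for a in (50,55,60):
        r=np.radians(a); x=.025+.065*np.cos(r); z=.109-.065*np.sin(r)
        print(a,proj(c2,[[.5566+x,-.1365,z],[.5566-x,-.1365,z]]).round(1).tolist())
```

```text
52 [229.6 393.5] seen 239.0 383.5 163.88096223302125
55 [233.2 390. ] seen 239.0 383.5 156.73615584877297
58 [236.8 386.4] seen 239.0 383.5 149.5071756096081
60 [239.3 383.9] seen 239.0 383.5 144.646778211803
d25
50 [[274.4, 209.6], [314.8, 213.1]]
55 [[275.8, 210.6], [313.4, 213.8]]
60 [[277.3, 211.5], [312.0, 214.5]]
s25
50 [[325.6, 350.5], [270.5, 327.1]]
55 [[323.7, 350.5], [272.4, 328.7]]
60 [[321.6, 350.3], [274.4, 330.2]]
```

>>> {"name": "apply_moves", "arguments": {"plan": [[40,[0,0,-0.8],0],[40,[0,0.8,-0.8],0],[40,[0,0.8,-0.8],0],[40,[0,0.8,-0.6],0],[40,[0,0.8,0],0],[40,[0,0,0],0],[40,[0,0,0],0]]}}

```text
time_s: 45.2
tcp_pos: [0.5556, 0.1037, 0.3804]
eef_rot: [-180.0, -0.0, -179.8]
contact_force: [0.2, -0.4, 0.1]
gripper_width: 0.0738
```

Run:
```python
from h import *
c=snap('wrist','w26');s=snap('scene','s26');snap('side','d26')
```

```text
(no output)
```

View pics/w26.png

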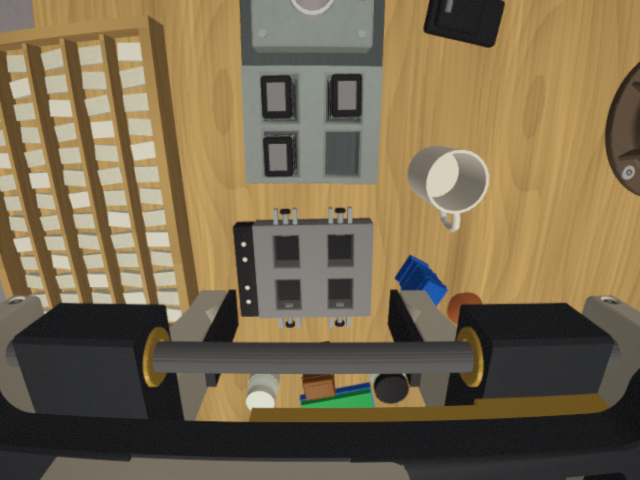

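View pics/d26.png

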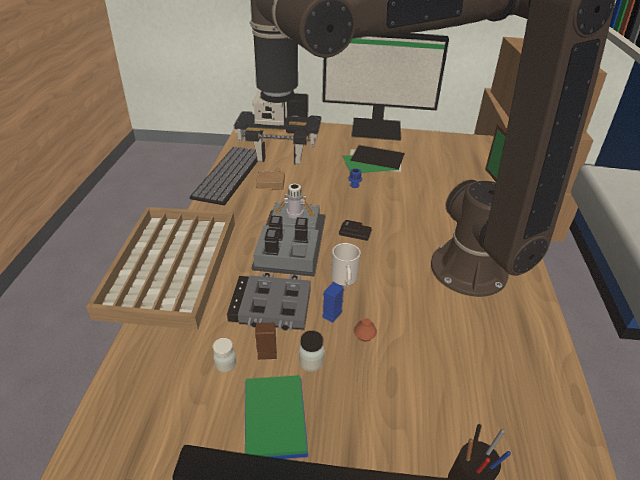

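View pics/s26.png

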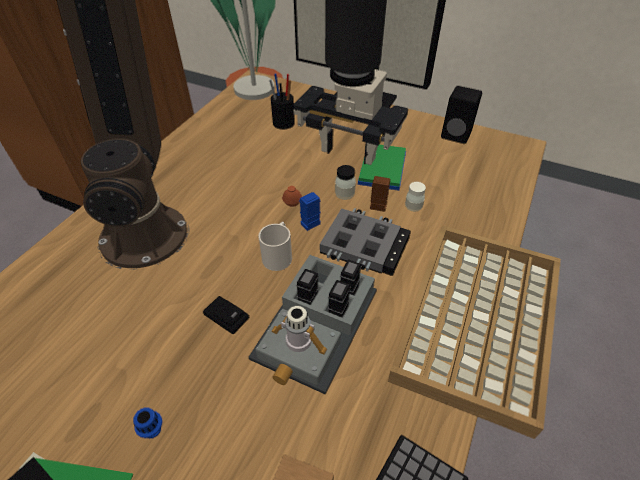

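```bash
python3 -c "
from plant import close_job
print(close_job())"
```

```text
the job is handed in; nothing more can be done
None
```

I handed the job in at about 45 s of the 208 s allowed, with the packs, the strainer head and both cam arms as you asked.

- **Packs:** Three packs were in the dock, and the fourth well was already empty. Each pack now stands upright in its own bay slot. The last pictures show all four dock wells empty. I didn't measure the packs' final height in the slots; each was let go within about 1–2 mm of the calculated floor height.
- **Strainer head:** I lowered it into the open coupler while both arms were still up, until the upward force reached about 8 N at the expected seating height. The pictures then showed the flange lying on the rim.
- **Cam arms:** I pushed both down together in one straight stroke with the open fingers, until they met a hard stop at about 28 N. Looking past the fingers near the end of the stroke, I read only 57–58° below level. The clear view after pulling back matched 60° for both arms to within half a pixel.
- **Other things on the desk:** By eye in the last pictures, the mug, mouse, jars, shell, books and look-alikes are where they started. The gripper is clear of everything.

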